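Stow the mallet in its travel box

ROBOT

A 7-joint arm with a two-finger parallel gripper is mounted at the origin on the work surface. World frame = base frame: x ahead of the robot, y to its left, z up, the work surface at z = 0. Lengths are in mm, angles in rad, forces in N, time in s.
With the tool pointing down it reaches from about 400 to 850 mm from the base axis. Payload 4.4 kg.
Tool frame: the origin (TCP) lies midway between the tips of the shut fingers; the grasp point (between the pads) lies 19 mm behind it; z points along the fingers, x is the direction in which the jaws open and shut, and the axes are right-handed (so a half turn about z gives the same grasp; the last joint's range is limited). The gripper opens to 94 mm and grips with 3 to 60 N. Pads are 16 mm wide; open, the fingers measure 119 mm over their backs; the gripper's body (75 mm by 177 mm) begins 78 mm behind the grasp point.
Start: joints at [-1.207, 0.628, 0.038, 1.517, -0.027, 0.996, -0.02], TCP at [270.826, 590.907, 205.478] pointing down, gripper open.
Joint ranges: [-3.06, 3.06], [-0.37, 2.12], [-1.25, 1.32], [0.18, 2.47], [-1.1, 4.24], [0.23, 1.98], [-2.94, 2.94]. Speed limits (rad/s): [2.57, 2.57, 3.14, 3.14, 3.14, 3.14, 3.14].

INTERFACE

Orientations are given as a rotation vector (axis times angle).
In Python, from bench import env gives the robot as it stands. The module is installed in compiled form; this text tells all that it offers.
- The arm moves only by the shell command python3 -m crank 'ROWS'. ROWS is JSON, a list of rows, each an object with "delta_pos": the shift along the tool's x, y, z in units of 25 mm (1.0 is 25 mm), a list of three; "dr": the turn, a rotation vector about the tool's x, y, z in units of 6 degrees (1.0 is 6 degrees), a list of three; "claw": the gripper command: -1 is fully open, 1 is shut, values between are in proportion. In form: [{"delta_pos": [dx, dy, dz], "dr": [wx, wy, wz], "claw": claw}, ...]. A call has 1 to 20 rows; each row is the pose to reach, as a shift and turn from the pose commanded when the call began, along the tool's axes at that moment; what a row does not reach only later rows make up. A row lasts 1/10 s, in which the tool goes at most 50 mm and 8.59 degrees, less where a joint would pass 70% of its speed; a pose out of reach is approached as far as the arm can. A call with a gripper value outside its range is refused whole. The fingers move at their own pace and stop on an object; the grip force is fixed at half the most. Time passes only in rows, so rows that repeat a pose let the fingers close. It gives the time, the measured TCP pose, the force and the opening at its end, in the units of the state.
- env.read_state(): the state, without advancing time (a new reading comes with each control period).
- env.read_camera(name): name is "scene" or "top" or "wrist"; returns the picture (480x640x3 uint8, blue, green, red); there is no depth.
- env.calibration(name): a dict with "fovy" (degrees; the focal length in pixels is half the picture's height over the tangent of half this angle, whatever the lens; pixels are square), "cx", "cy" (the principal point, pixels), "world_to_cam" (4x4, takes a point from world to camera coordinates); the wrist camera has in their place "T_tool_cam" (4x4, takes a point from camera to tool coordinates, whose origin is the TCP and whose axes are the tool frame's). Camera axes: x right, y down, z forward; pixel columns grow to the right and rows downward; lengths in mm; the calibration is good to about 2 mm. The wrist camera is an equidistant fisheye: a pixel r from the principal point sees the ray r / f radians off the axis. A picture is of the moment at which its call begins: read the wrist's pose just before it. calibration takes no time and is no camera call.
- env.sign_off(): hands the job in, once; it reports no verdict.
The state is a dict: "clock": time; "q": joint angles; "joint_velocities": joint speeds; "joint_efforts": joint torques, N m; "ee_pos": TCP position; "orientation": TCP orientation; "force": force on the tool from outside, world axes, zero at the start; "ft_torque": the same for the moment, N m; "opening": finger opening in mm.
Only numpy, scipy, OpenCV 4.12 (cv2) and the standard library are available. Lean on these libraries where they do the work, as an engineer would, in place of code of your own. Each camera call takes 0.05 s, during which the arm holds its last target.

TASK

Stow the wooden mallet in the plywood travel box, standing upright with its head flat on the box floor and its handle up through the slot; the head is longer than the opening, so tilt it in, one end first under the fixed lip, and then right it inside, setting it down rather than dropping it. Then slide the metal keeper plate fully shut so that the head is trapped under it, let go, and leave the other things on the bench where they are.

Things in the scene. Friction and masses are not known exactly. Their poses are not given: they have to be found in the camera images.
- mallet_center (a point): Wooden mallet, 240 g (+-30%), starts upright on its head. Point on the handle axis half-way up, 87.5 mm above the underside; z along the handle (up), x along the head. Head 120 (x) x 50 (y) x 40 mm high, same at both ends, either may go in first; handle centred on it, 26 (x) x 24 (y) mm, up to 175 mm above the underside.
- box: Plywood travel box fixed to the bench; it and the mallet may stand left or right. Origin on the bench under the opening; z up, x along its length from the lip end (near, -x) to the keeper end (far, +x). Outside x -83..160, y -42..42 mm, top at z 100. Inner space x -75..80, y -34..34, floor at z 8 mm. Open on top only for x -25..80, y -34..34; beyond x 80 is a deck.
- box_lip (a point): Middle of the top edge of the fixed lip where the opening begins: box x -25, y 0, z 100 mm; axes as the box. The lip is 6 mm thick (z 94..100) and roofs the inner space from x -75 to -25, with 86 mm clear height below. The whole head fits inside only with one end under the lip, the handle standing in the opening just beyond this edge.
- keeper (a joint): Travel of the metal keeper plate towards the lip (box -x), m: 0 open, 0.046 shut (stop); starts 0 to 0.005. Plate 75 mm wide, box z 100.5..105.5 mm, between runners up to z 107 on the side walls (x 32..160); its front edge is at box x = 82 mm minus the travel, so shut it leaves a 61 mm slot for the handle. Friction about 2 N, stays where left.
- keeper_grip (a point): Grip point of the keeper's upright wooden block, 128 mm above the bench. Block 20 (x) x 14 (y) mm, from z 105.5 to 139.5 mm; this point is on its axis, at box x = 148 mm minus the travel. Axes as the box.
- glue_a: white glue bottle with a red nozzle, 150 tall, 54 diameter, standing beyond the working area; origin under its centre (sizes in mm); not to be moved
- glue_b: second glue bottle, same size as the first, standing beyond the working area; origin under its centre (sizes in mm); not to be moved
- offcut: wood offcut 75 x 50 x 22 lying between the mallet and the box; origin under its centre (sizes in mm); not to be moved
- square: try square lying flat at the far left: dark wood stock 110 x 24 x 18 along its x, steel blade 120 long reaching to its +y; origin under the stock's centre (sizes in mm); not to be moved
- hammer: claw hammer lying on the right of the bench, about 300 long; origin near its middle, on the bench (sizes in mm); not to be moved
- panels: stack of three thin plywood panels about 160 x 110 x 27 on the left of the bench; origin under its centre (sizes in mm); not to be moved
- pot: open steel cup 72 diameter, 90 tall, at the far left; origin under its centre (sizes in mm); not to be moved
- clamp: steel bar clamp with a wooden handle lying at the far right, 200 long, about 30 high; origin near its middle, on the bench (sizes in mm); not to be moved
Things that resemble listed ones, but are neither listed nor needed, are in the scene too. What is shaped like the part that bears mallet_center but red is not meant.

How it is judged (in metres and radians):
On the way, in this order (a step that is already met when the one before it is completed fails the run):
1. the mallet stands upright with its head on the box floor, under the lip, handle in the opening (z of mallet_center in the frame of box between 0.09 and 0.1 m and x of mallet_center in the frame of box between -0.025 and 0.03 m and y of mallet_center in the frame of box between -0.018 and 0.018 m and angle between mallet_center's own z axis and vertical below 0.08 rad), for 0.2 s.
2. the keeper plate is slid shut over the head (value of joint keeper above 0.04 m), for 0.2 s.
At the end, for the whole second after the job is handed in: The mallet is at rest and released, standing in the box within 0.08 rad of upright with its head's underside within 5 mm of the box floor and its middle within 18 mm of the box's centre line and -25 to 30 mm along the box; the keeper is shut to within 6 mm of its stop (travel over 0.040) (all of step 1 and value of joint keeper above 0.04 m and linear speed of mallet below 0.02 m/s and contact force between the fingers and mallet below 0.1 N); the robot touches nothing.
It fails at once if the mallet is let go and drops or topples (faster than 0.5 m/s while not held) (linear speed of mallet above 0.5 m/s and contact force between the fingers and mallet below 0.1 N).
It fails at once if another thing on the bench is moved by more than 25 mm (distance of any of glue_a, glue_b, offcut, square, hammer, panels, pot, clamp from where it was at the start of the episode above 0.025 m).
It also fails if it takes over 58 s, if anything falls off the work surface, if the arm or the gripper's body presses on something with over 40 N, if the wrist force passes 120 N, or if a joint passes its speed limit or range.

## Working session

There is one attempt and no reset: what is moved stays moved. The work goes in short steps, Python scripts to look and compute and a shell command to move; the robot and the scene stay as the last step left them, time stands still between calls to the robot, and variables do not carry over. Pictures are saved under pics/ and viewed, and the job is handed in when it is done.

```bash
ls; mkdir -p pics
python3 - <<'E'
from bench import env
import cv2
print(env.read_state())
for n in ("scene","top","wrist"):
    print(n,env.calibration(n))
    cv2.imwrite(f"pics/{n}0.png",env.read_camera(n))
E
```

```text
pics
{'clock': 0.0, 'q': array([-1.20684786,  0.62931819,  0.03840064,  1.51833811, -0.02699951,
        0.9962878 , -0.01997047]), 'joint_velocities': array([-0.00073035,  0.00063995, -0.00075451,  0.00047435,  0.00158871,
        0.00198359, -0.0021244 ]), 'joint_efforts': array([-6.38931142e-04, -5.49729896e+01,  1.14366431e+00, -1.86634487e+01,
       -5.22044662e-02,  2.35220441e-02,  1.50293035e-04]), 'ee_pos': array([270.49737474, 590.32749237, 204.58102841]), 'orientation': array([ 2.64313356e+00,  1.69623914e+00, -2.42657337e-03]), 'force': array([-0.09861078,  0.44747928, -0.28104214]), 'ft_torque': array([-0.00836556, -0.00600496,  0.00692379]), 'opening': 93.71394367448926}
scene {'fovy': 56.436826469658286, 'cx': 315.97083303190465, 'cy': 246.18233563069091, 'world_to_cam': array([[ 8.22290754e-01,  5.69035311e-01,  6.06057043e-03,
        -4.31572471e+02],
       [ 4.16024119e-01, -5.93845452e-01, -6.88673734e-01,
        -1.57277679e+02],
       [-3.88280630e-01,  5.68811387e-01, -7.25046039e-01,
         1.44194736e+03],
       [ 0.00000000e+00,  0.00000000e+00,  0.00
[... 221 characters left out ...]
1],
       [-9.83476069e-01,  1.66296396e-02, -1.80272785e-01,
         5.65259990e+02],
       [ 1.80008347e-01, -1.62353130e-02, -9.83531092e-01,
         1.07921134e+03],
       [ 0.00000000e+00,  0.00000000e+00,  0.00000000e+00,
         1.00000000e+00]])}
wrist {'fovy': 65.70646984690485, 'cx': 322.2971934593729, 'cy': 236.9174389278085, 'T_tool_cam': array([[ 9.99999907e-01, -1.89786745e-04,  3.86700748e-04,
         1.46156375e-01],
       [ 9.49224798e-05,  9.72731506e-01,  2.31934061e-01,
        -6.75376143e+01],
       [-4.20174011e-04, -2.31934002e-01,  9.72731434e-01,
        -1.79180275e+02],
       [ 0.00000000e+00,  0.00000000e+00,  0.00000000e+00,
         1.00000000e+00]])}
```

View pics/scene0.png

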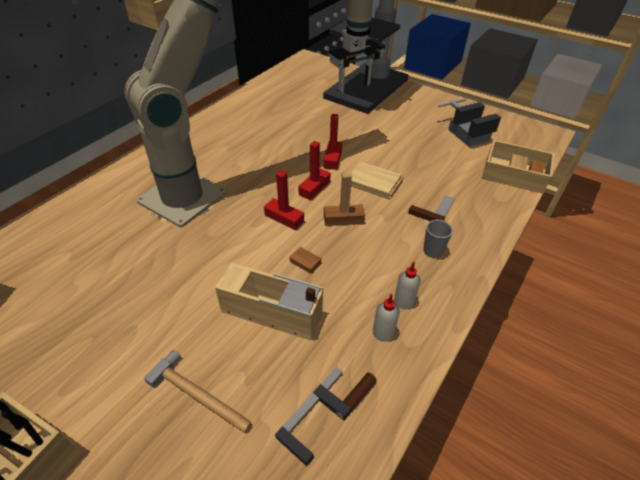

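View pics/top0.png

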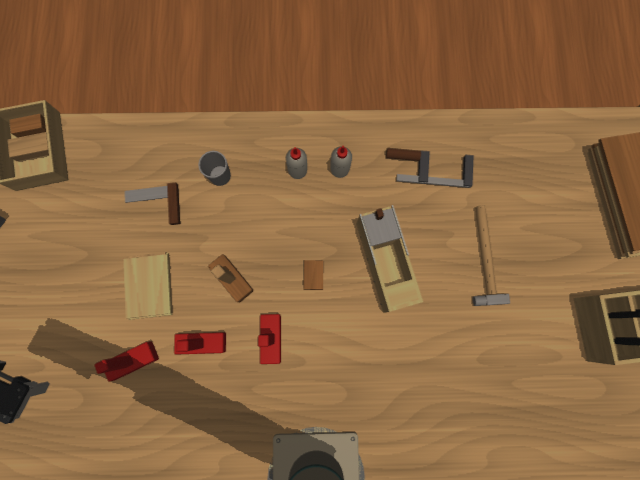

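View pics/wrist0.png

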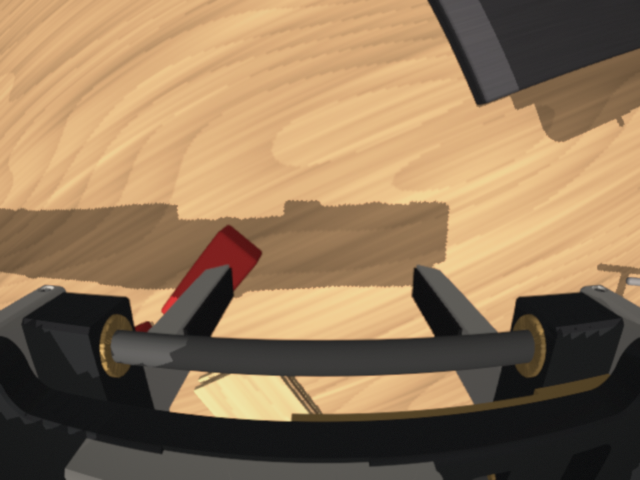

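The scene shows the mallet at (345,200) in brown wood. The three red look-alikes are at (283,200), (314,168) and (333,142). The box is at (270,298), with its keeper block at (311,294). In the top view these are the mallet at (230,277), the reds at (270,338), (200,343) and (126,360), and the box at (390,258). I choose the brown one and will check it in close crops.

Run:
```python
import cv2,numpy as np
t=cv2.imread("pics/top0.png");s=cv2.imread("pics/scene0.png")
def crop(im,x,y,w,h,k): return cv2.resize(im[y:y+h,x:x+w],None,fx=k,fy=k,interpolation=cv2.INTER_CUBIC)
cv2.imwrite("pics/c_tm.png",crop(t,200,245,60,60,8))
cv2.imwrite("pics/c_tb.png",crop(t,350,200,80,115,5))
cv2.imwrite("pics/c_sm.png",crop(s,310,165,70,70,8))
cv2.imwrite("pics/c_sb.png",crop(s,210,255,120,90,6))
```

```text
(no output)
```

View pics/c_tm.png

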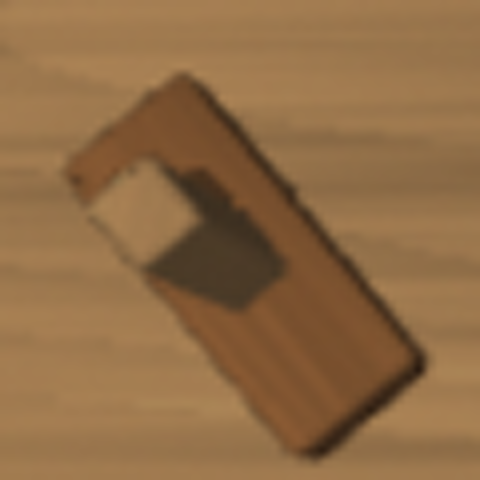

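View pics/c_tb.png

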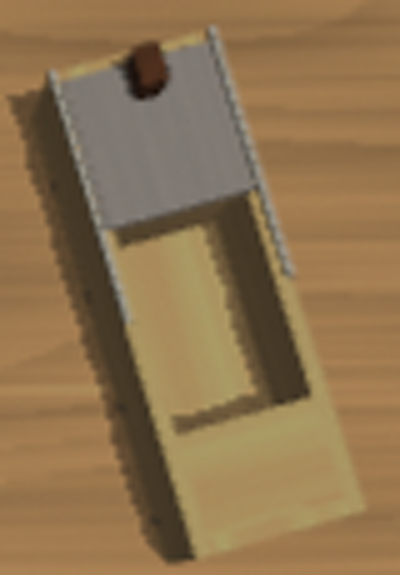

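View pics/c_sm.png

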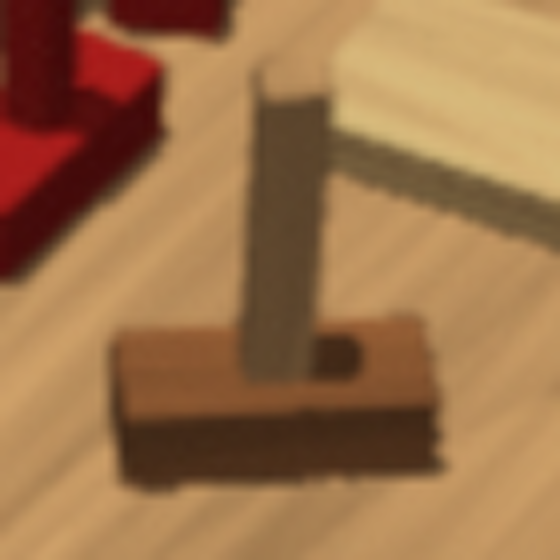

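View pics/c_sb.png

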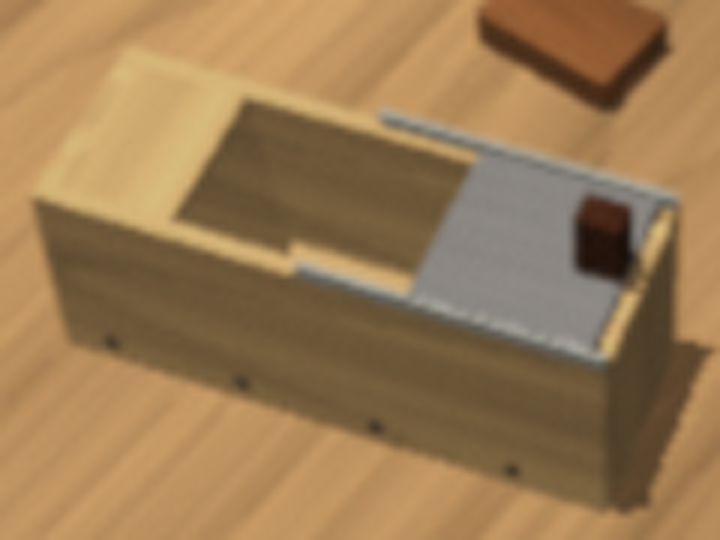

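```bash
cat > h.py <<'E'
import numpy as np,cv2
from scipy.spatial.transform import Rotation as R
from bench import env
def K(n):
    c=env.calibration(n); f=240/np.tan(np.radians(c['fovy'])/2); return f,c
def ray(n,uv,T_w_tool=None):
    f,c=K(n); d=(np.array(uv,float)-[c['cx'],c['cy']])
    if n=='wrist':
        r=np.hypot(*d); th=r/f; v=np.r_[np.sin(th)*d/max(r,1e-9),np.cos(th)]
        T=T_w_tool@c['T_tool_cam']
    else:
        v=np.r_[d/f,1]; T=np.linalg.inv(c['world_to_cam'])
    v=T[:3,:3]@v; return T[:3,3],v/np.linalg.norm(v)
def tri(rays):
    A=sum(np.eye(3)-np.outer(v,v) for o,v in rays); b=sum((np.eye(3)-np.outer(v,v))@o for o,v in rays)
    p=np.linalg.solve(A,b); return p,[np.linalg.norm(np.cross(p-o,v)) for o,v in rays]
def plane(r,z): o,v=r; return o+v*(z-o[2])/v[2]
def tool():
    s=env.read_state(); T=np.eye(4); T[:3,:3]=R.from_rotvec(s['orientation']).as_matrix(); T[:3,3]=s['ee_pos']; return T,s
def proj(n,P,T=None):
    f,c=K(n)
    M=np.linalg.inv(T@c['T_tool_cam']) if n=='wrist' else c['world_to_cam']
    p=M@np.r_[P,1]
    if n=='wrist':
        r=np.hypot(p[0],p[1]);th=np.arctan2(r,p[2]);return np.r_[c['cx'],c['cy']]+f*th*p[:2]/max(r,1e-9)
    return np.r_[c['cx'],c['cy']]+f*p[:2]/p[2]
E
python3 - <<'E'
from h import *
u=lambda p,k,o:(np.array(p)+.5)/k-.5+np.array(o)
T=lambda p:ray('top',u(p,8,(200,245))); S=lambda p:ray('scene',u(p,8,(310,165)))
Tb=lambda p:ray('top',u(p,5,(350,200))); Sb=lambda p:ray('scene',u(p,6,(210,255)))
for n,a,b in [('handle',T((147,212)),S((294,80))),
 ('h1',T((72,172)),S((425,320))),('h2',T((183,74)),S((437,405))),('h3',T((418,350)),S((120,418))),('h4',T((302,452)),S((115,335))),
 ('lipL',Tb((197,557)),Sb((125,50))),('lipR',Tb((365,508)),Sb((38,200))),
 ('edgeL',Tb((178,432)),Sb((245,98))),('edgeR',Tb((310,398)),Sb((175,220))),
 ('farR',Tb((213,28)),Sb((608,357))),('farL',Tb((52,72)),Sb((675,200))),
 ('block',Tb((146,52)),Sb((608,208))),
 ('plateL',Tb((108,228)),Sb((478,157))),('plateR',Tb((253,188)),Sb((412,293)))]:
    p,e=tri([a,b]); print(n,p.round(1),np.round(e,1))
for zz,pts in ((40,[(72,172),(183,74),(418,350),(302,452)]),):
    q=[plane(T(p),40)[:2] for p in pts]; print(np.round(q,1), np.mean(q,0)); 
q=[plane(Tb(p),100)[:2] for p in [(197,557),(365,508)]]; print(q)
E
```

```text
handle [482.8 207.3 174.2] [0.1 0.1]
h1 [513.9 261.8  39.7] [2.2 2.2]
h2 [542.8 226.4  38.4] [0.2 0.2]
h3 [453.2 150.2  42.2] [1.5 1.5]
h4 [423.9 187.1  40.9] [0.4 0.4]
lipL [ 389.8 -179.   100.9] [1.1 1.1]
lipR [ 412.5 -258.2   99.4] [0.9 0.9]
edgeL [ 448.6 -172.   103. ] [0.6 0.6]
edgeR [ 464.6 -235.1  100.5] [0.6 0.6]
farR [ 644.6 -195.8  108.9] [1. 1.]
farL [ 623.5 -117.8  106.9] [0.3 0.3]
block [ 622.1 -159.2  144.5] [1.6 1.6]
plateL [ 546.2 -142.8  104.6] [1.1 1.1]
plateR [ 565.4 -212.3  105.7] [0.3 0.3]
[[512.2 260.2]
 [542.7 226.2]
 [454.5 151.5]
 [423.6 187. ]] [483.2250664  206.24449703]
[array([ 390.54867853, -178.39897493]), array([ 411.86515964, -258.72445183])]
```

Two-view heights agree with the text: handle top 174, head 40, lip 100, runners 107. The estimates so far:

| Thing | Position (mm) | Yaw |
|---|---|---|
| Mallet | (483, 207) | 40° |
| Box origin | (480.4, -197.5) | 15° |

The keeper travel is about 4 mm. Next I'll plan the tilt-in path in the box's xz plane.

```bash
cat > plan.py <<'E'
import numpy as np,heapq
# box rects (x0,x1,z0,z1)
obs=[(-75,-25,94,100),(-83,-75,0,100),(80,160,0,100),(77.5,160,100,106),(-83,160,-5,8)]
def sdf(p,r): # signed distance pts (N,2) to rect
    cx,cz=(r[0]+r[1])/2,(r[2]+r[3])/2; d=np.abs(p-[cx,cz])-[(r[1]-r[0])/2,(r[3]-r[2])/2]
    return np.hypot(*np.maximum(d,0).T)+np.minimum(d.max(1),0)
mal=[(-60,60,0,40),(-13,13,40,175)]
def outl(r,n=12):
    t=np.linspace(0,1,n);x=r[0]+(r[1]-r[0])*t;z=r[2]+(r[3]-r[2])*t
    return np.vstack([np.c_[x,0*x+r[2]],np.c_[x,0*x+r[3]],np.c_[0*z+r[0],z],np.c_[0*z+r[1],z]])
mp=np.vstack([outl(r) for r in mal]); op=np.vstack([outl(r) for r in obs])
def clear(x,z,a): # x,z = underside centre in box frame; a tilt, handle leans to -x
    c,s=np.cos(a),np.sin(a); M=np.array([[c,-s],[s,c]]) # mallet->box: x axis (c,s): +x end up
    w=mp@M.T+[x,z]; m=(op-[x,z])@M
    return min(min(sdf(w,r).min() for r in obs),min(sdf(m,r).min() for r in mal))
if __name__=="__main__":
    X=np.arange(-30,62,3.);Z=np.arange(9,150,3.);A=np.radians(np.arange(0,56,2.5))
    C=np.array([[[clear(x,z,a) for a in A] for z in Z] for x in X])
    g=(np.abs(X-0).argmin(),0,0)
    C[:,0,0]+=4; C[:,1,0]+=2
    best={g:C[g]};prev={g:None};h=[(-C[g],0,g)];goal=None
    while h:
        b,l,n=heapq.heappop(h)
        if -b<best[n]: continue
        if Z[n[1]]>125+0 and C[n]>8: goal=n;break
        for d in np.ndindex(3,3,3):
            m=tuple(np.array(n)+d-1)
            if min(m)<0 or any(m[i]>=C.shape[i] for i in range(3)):continue
            v=min(-b,C[m])
            if v>best.get(m,-99): best[m]=v;prev[m]=n;heapq.heappush(h,(-v,l+1,m))
    print('bottleneck',best[goal])
    while goal: print(X[goal[0]],Z[goal[1]],np.degrees(A[goal[2]]).round(1),C[goal].round(1));goal=prev[goal]
E
python3 plan.py
```

```text
bottleneck 5.0
33.0 126.0 15.0 10.5
36.0 123.0 17.5 6.2
39.0 120.0 20.0 7.0
39.0 117.0 22.5 5.6
42.0 114.0 25.0 6.6
45.0 111.0 27.5 7.2
48.0 108.0 30.0 7.2
51.0 105.0 32.5 6.8
54.0 102.0 35.0 6.9
54.0 99.0 37.5 7.0
51.0 96.0 40.0 7.3
48.0 93.0 37.5 5.2
45.0 90.0 37.5 5.8
42.0 87.0 37.5 6.3
39.0 84.0 37.5 6.0
36.0 81.0 37.5 5.4
33.0 78.0 40.0 7.2
30.0 75.0 40.0 6.8
27.0 72.0 40.0 6.4
24.0 69.0 37.5 5.9
21.0 66.0 35.0 5.2
21.0 63.0 32.5 5.9
21.0 60.0 30.0 6.8
18.0 57.0 27.5 5.3
18.0 54.0 25.0 6.5
15.0 51.0 22.5 5.2
15.0 48.0 20.0 6.8
12.0 45.0 17.5 5.7
12.0 42.0 15.0 7.7
9.0 39.0 12.5 7.0
6.0 36.0 10.0 6.4
3.0 33.0 7.5 6.0
0.0 30.0 5.0 5.8
-3.0 27.0 2.5 5.8
-6.0 24.0 0.0 6.0
-6.0 21.0 0.0 6.0
-6.0 18.0 0.0 6.0
-6.0 15.0 0.0 6.0
-3.0 12.0 0.0 6.0
0.0 9.0 0.0 5.0
```

```bash
cat > cmd.py <<'E'
# commanded-pose bookkeeping and conversion; start command from the text
import json,os
from h import *
F='cmd.json'
def load():
    if os.path.exists(F):
        d=json.load(open(F)); return np.array(d['p']),R.from_quat(d['q'])
    return np.array([270.826,590.907,205.478]),R.from_rotvec([2.64313356,1.69623914,-0.0024])
def save(p,r): json.dump({'p':list(p),'q':list(r.as_quat())},open(F,'w'))
def delta(p,r,p0=None,r0=None):
    if p0 is None:p0,r0=load()
    return r0.inv().apply(np.array(p)-p0)/25,(r0.inv()*r).as_rotvec()/np.radians(6)
def applied(dp,dr):  # register the final row typed
    p,r=load(); save(p+r.apply(np.array(dp)*25),r*R.from_rotvec(np.array(dr)*np.radians(6)))
def Rot(psi,tilt=0,box=None):
    """tool z along mallet -z, tool x at world yaw psi (deg); tilt(deg): handle leans toward -(h) where h=yaw psi+90"""
    x=np.array([np.cos(np.radians(psi)),np.sin(np.radians(psi)),0]); z=np.array([0,0,-1.]); 
    M=np.c_[x,np.cross(z,x),z]; return R.from_matrix(M)
E
python3 - <<'E'
from cmd import *
E
mv cmd.py cmdp.py
python3 - <<'E'
from cmdp import *
r=Rot(-50)
for z in (205.5,93.): print(z,[v.round(3) for v in delta([483,207,z],r)])
E
```

```text
205.5 [array([-10.425,  14.113,   0.018]), array([1.800e-02, 1.100e-02, 1.923e+01])]
93.0 [array([-10.417,  14.113,   4.518]), array([1.800e-02, 1.100e-02, 1.923e+01])]
```

```bash
python3 -m crank '[{"delta_pos":[-10.42,14.11,-0.8],"dr":[0,0,19.2],"claw":-1},{"delta_pos":[-10.42,14.11,-0.8],"dr":[0,0,19.2],"claw":-1},{"delta_pos":[-10.42,14.11,-0.8],"dr":[0,0,19.2],"claw":-1},{"delta_pos":[-10.42,14.11,-0.8],"dr":[0,0,19.2],"claw":-1},{"delta_pos":[-10.42,14.11,-0.8],"dr":[0,0,19.2],"claw":-1},{"delta_pos":[-10.42,14.11,-0.8],"dr":[0,0,19.2],"claw":-1},{"delta_pos":[-10.42,14.11,-0.8],"dr":[0,0,19.2],"claw":-1},{"delta_pos":[-10.42,14.11,-0.8],"dr":[0,0,19.2],"claw":-1},{"delta_pos":[-10.42,14.11,-0.8],"dr":[0,0,19.2],"claw":-1},{"delta_pos":[-10.42,14.11,-0.8],"dr":[0,0,19.2],"claw":-1},{"delta_pos":[-10.42,14.11,-0.8],"dr":[0,0,19.2],"claw":-1},{"delta_pos":[-10.42,14.11,-0.8],"dr":[0,0,19.2],"claw":-1},{"delta_pos":[-10.42,14.11,-0.8],"dr":[0,0,19.2],"claw":-1},{"delta_pos":[-10.42,14.11,-0.8],"dr":[0,0,19.2],"claw":-1},{"delta_pos":[-10.42,14.11,-0.8],"dr":[0,0,19.2],"claw":-1},{"delta_pos":[-10.42,14.11,-0.8],"dr":[0,0,19.2],"claw":-1},{"delta_pos":[-10.42,14.11,-0.8],"dr":[0,0,19.2],"claw":-1}]'
python3 - <<'E'
from cmdp import *
applied([-10.42,14.11,-.8],[0,0,19.2])
T,s=tool(); print(load()[0],load()[1].as_rotvec(),s['ee_pos'],s['orientation'],s['q'])
cv2.imwrite("pics/w1.png",env.read_camera('wrist'))
print(proj('wrist',[483,207,175],T))
E
```

```text
clock: 1.85
ee_pos: [482.9, 207.2, 225.4]
orientation: [-2.85, 1.322, 0.0]
force: [0.3, 0.4, 0.4]
opening: 93.7
[483.00510687 207.17071303 225.95484469] [ 2.84769087e+00 -1.32243142e+00  2.59733366e-05] [482.86379014 207.15366627 225.42802192] [-2.85006135e+00  1.32156920e+00  3.58023843e-04] [-0.87780338  0.48881993  0.62300899  1.85012539 -0.35324762  0.91491347
 -0.95967832]
[323.7676114  255.12457618]
```

View pics/w1.png

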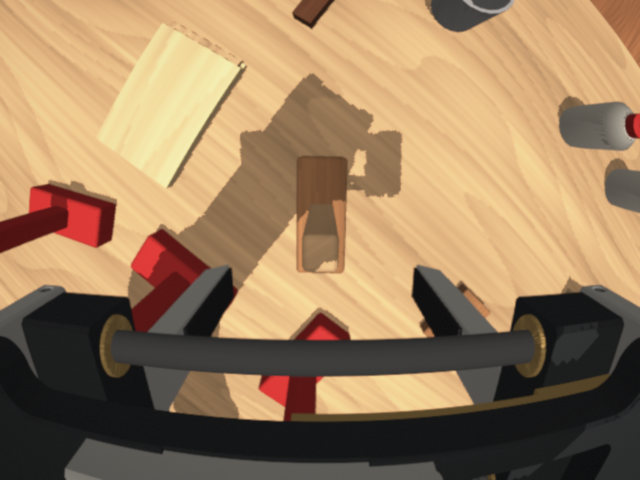

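The wrist view shows the brown mallet centred between the fingers, with its head square at (321,215) and the handle top at (321,251); I predicted (324,255). Red handles stand to the left and below, so I'll check finger clearance to them first.

Run:
```python
from cmdp import *
im=cv2.imread('pics/top0.png').astype(int)
m=((im[...,2]>90)&(im[...,1]<60)&(im[...,0]<60)).astype(np.uint8)
c,_=cv2.findContours(m,cv2.RETR_EXTERNAL,cv2.CHAIN_APPROX_NONE)
d=np.array([np.cos(np.radians(-50)),np.sin(np.radians(-50))])
for k in c:
    if cv2.contourArea(k)<60: continue
    P=np.array([plane(ray('top',p[0]),40)[:2] for p in k])-[483,207]
    print('head-level: along jaw',(P@d).min().round(),(P@d).max().round(),'across',(P@[-d[1],d[0]]).min().round(),(P@[-d[1],d[0]]).max().round(), (P+[483,207]).mean(0).round())
p0,r0=load()
print([v.round(3) for v in delta([483,207,94],r0)])
```

```text
head-level: along jaw -302.0 -252.0 across -38.0 25.0 [302. 416.]
head-level: along jaw -215.0 -100.0 across -129.0 -21.0 [322. 282.]
head-level: along jaw -76.0 34.0 across -240.0 -121.0 [333. 109.]
head-level: along jaw 323.0 349.0 across 128.0 156.0 [808.  40.]
head-level: along jaw 420.0 445.0 across 51.0 79.0 [811. -83.]
[array([ 1.000e-03, -4.000e-03,  5.278e+00]), array([0., 0., 0.])]
```

```bash
python3 -m crank '[{"delta_pos":[0,0,1.5],"dr":[0,0,0],"claw":-1},{"delta_pos":[0,0,3],"dr":[0,0,0],"claw":-1},{"delta_pos":[0,0,4.5],"dr":[0,0,0],"claw":-1},{"delta_pos":[0,0,5.28],"dr":[0,0,0],"claw":-1},{"delta_pos":[0,0,5.28],"dr":[0,0,0],"claw":-1},{"delta_pos":[0,0,5.28],"dr":[0,0,0],"claw":1},{"delta_pos":[0,0,5.28],"dr":[0,0,0],"claw":1},{"delta_pos":[0,0,5.28],"dr":[0,0,0],"claw":1},{"delta_pos":[0,0,5.28],"dr":[0,0,0],"claw":1},{"delta_pos":[0,0,5.28],"dr":[0,0,0],"claw":1},{"delta_pos":[0,0,5.28],"dr":[0,0,0],"claw":1},{"delta_pos":[0,0,5.28],"dr":[0,0,0],"claw":1},{"delta_pos":[0,0,5.28],"dr":[0,0,0],"claw":1},{"delta_pos":[0,0,5.28],"dr":[0,0,0],"claw":1}]'
python3 - <<'E'
from cmdp import *
applied([0,0,5.28],[0,0,0])
s=env.read_state(); print(s['q'],s['ft_torque'])
E
```

```text
clock: 3.3
ee_pos: [482.8, 207.1, 93.4]
orientation: [2.849, -1.323, -0.0]
force: [-0.3, -0.3, -0.0]
opening: 25.6
[-0.7716045   0.66617392  0.4803933   1.97770176 -0.51467115  0.61929064
 -0.82083613] [0.05706263 0.22859144 0.03062471]
```

```bash
python3 -m crank '[{"delta_pos":[0,0,0],"dr":[0,0,0],"claw":1},{"delta_pos":[0,0,-0.5],"dr":[0,0,0],"claw":1},{"delta_pos":[0,0,-1],"dr":[0,0,0],"claw":1},{"delta_pos":[0,0,-2],"dr":[0,0,0],"claw":1},{"delta_pos":[0,0,-3],"dr":[0,0,0],"claw":1},{"delta_pos":[0,0,-4],"dr":[0,0,0],"claw":1},{"delta_pos":[0,0,-5],"dr":[0,0,0],"claw":1},{"delta_pos":[0,0,-6],"dr":[0,0,0],"claw":1},{"delta_pos":[0,0,-6],"dr":[0,0,0],"claw":1}]'
python3 - <<'E'
from cmdp import *
applied([0,0,-6],[0,0,0])
s=env.read_state(); print(s['q'],s['ft_torque'],load()[0])
cv2.imwrite("pics/w2.png",env.read_camera('wrist'));
a=env.read_camera('scene'); b=env.read_camera('top')
cv2.imwrite("pics/s2.png",np.hstack([cv2.resize(a[60:260,240:440],(400,400)),cv2.resize(b[170:370,150:350],(400,400))]))
E
```

```text
clock: 4.2
ee_pos: [485.3, 207.5, 247.4]
orientation: [-2.844, 1.321, -0.007]
force: [1.2, -0.0, -1.9]
opening: 23.7
[-0.89482915  0.46420396  0.64633174  1.82254826 -0.33731398  0.95852952
 -0.97440599] [-0.0617743   0.10254437 -0.01513751] [483.01863985 207.20056167 243.95481486]
```

View pics/s2.png

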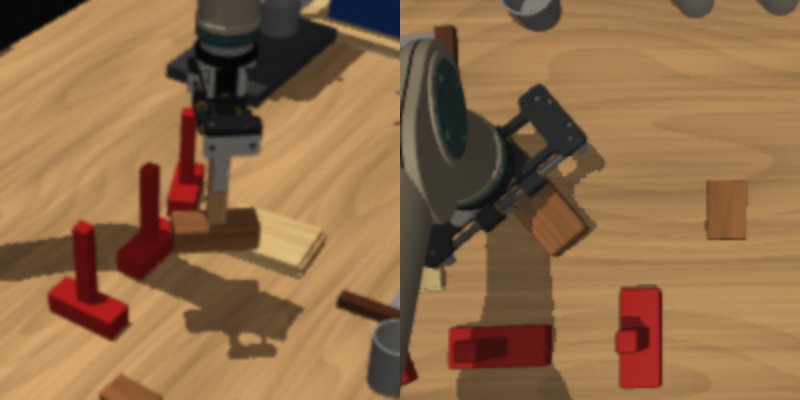

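View pics/w2.png

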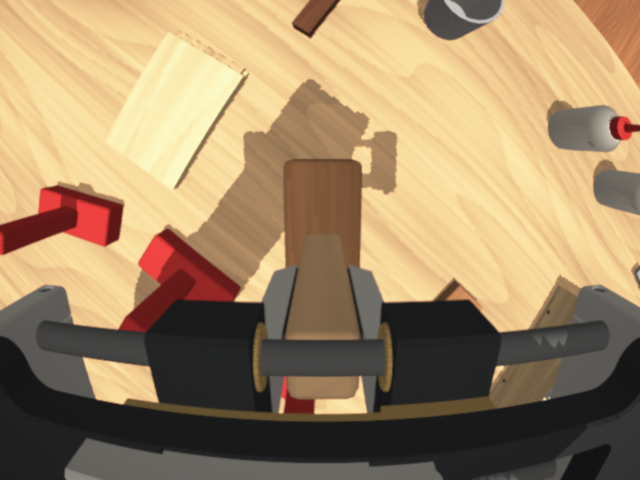

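Lifted and held: opening 23.7 mm, about 2 N weight, head square in the grip at (322,210). Next are the waypoints over the box.

```bash
cat > wp.py <<'E'
from cmdp import *
BO=np.array([480.4,-197.5,0.]);YAW=14.9;HG=94.
def pose(x,z,a,y=0,HG=None):
    HG=globals()['HG'] if HG is None else HG
    ex=np.array([np.cos(np.radians(YAW)),np.sin(np.radians(YAW)),0]);ey=np.array([-ex[1],ex[0],0]);ez=np.array([0,0,1.]);t=np.radians(a)
    return BO+x*ex+y*ey+z*ez+HG*(-np.sin(t)*ex+np.cos(t)*ez),Rot(YAW-90)*R.from_rotvec([t,0,0])
E
python3 - <<'E'
from wp import *
print([v.round(3) for v in delta(*pose(50,150,0))])
p0,r0=pose(50,150,0)
for w in [(52,120,38)]: print(w,[v.round(3) for v in delta(*pose(*w),p0,r0)],pose(*w)[0])
E
```

```text
[array([13.154,  8.716,  0.023]), array([ 0.014, -0.011,  4.213])]
(52, 120, 38) [array([0.   , 2.235, 1.997]), array([ 6.333, -0.   ,  0.   ])] [ 474.72526699 -199.00992971  194.07301084]
```

```bash
python3 -m crank '[{"delta_pos":[1.3,0.9,0],"dr":[0,0,0.4],"claw":1},{"delta_pos":[2.6,1.8,0],"dr":[0,0,0.8],"claw":1},{"delta_pos":[3.9,2.7,0],"dr":[0,0,1.2],"claw":1},{"delta_pos":[5.2,3.6,0],"dr":[0,0,1.7],"claw":1},{"delta_pos":[6.5,4.5,0],"dr":[0,0,2.1],"claw":1},{"delta_pos":[7.8,5.3,0],"dr":[0,0,2.5],"claw":1},{"delta_pos":[9.1,6.1,0],"dr":[0,0,2.9],"claw":1},{"delta_pos":[10.4,7,0],"dr":[0,0,3.4],"claw":1},{"delta_pos":[11.7,7.8,0],"dr":[0,0,3.8],"claw":1},{"delta_pos":[12.6,8.4,0],"dr":[0,0,4.1],"claw":1},{"delta_pos":[13.15,8.72,0.02],"dr":[0,0,4.21],"claw":1},{"delta_pos":[13.15,8.72,0.02],"dr":[0,0,4.21],"claw":1},{"delta_pos":[13.15,8.72,0.02],"dr":[0,0,4.21],"claw":1},{"delta_pos":[13.15,8.72,0.02],"dr":[0,0,4.21],"claw":1}]'
python3 - <<'E'
from wp import *
applied([13.15,8.72,.02],[0,0,4.21])
T,s=tool(); print(s['q'],load()[0],load()[1].as_rotvec())
cv2.imwrite("pics/w3.png",env.read_camera('wrist'))
for n,P in [('edgeL',[448.6,-172,100]),('edgeR',[464.6,-235.1,100])]: print(n,proj('wrist',P,T))
print([v.round(3) for v in delta(*pose(52,150,38))])
E
```

```text
clock: 5.75
ee_pos: [528.2, -182.8, 242.2]
orientation: [-2.493, 1.912, 0.003]
force: [0.2, -0.1, -1.3]
opening: 23.8
[-0.18634675  0.55077473  0.74212196  1.74111242 -0.42867667  1.02081458
 -0.59623132] [ 528.57448028 -184.62269512  244.07030886] [ 2.48966618e+00 -1.91312034e+00  6.50318535e-04]
edgeL [290.27691783 302.86542372]
edgeR [359.390817   303.74492112]
[array([0.   , 2.229, 0.802]), array([ 6.344, -0.012,  0.008])]
```

View pics/w3.png

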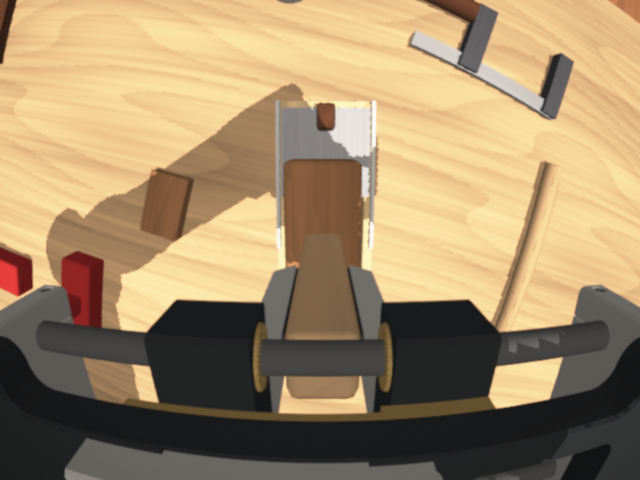

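Aligned over the box. The runners sit at u 278 and 375, and the head at u 285–361. I'll cross-check the box pose from this view and start the tilt.

Run:
```python
from wp import *
im=cv2.imread('pics/w3.png'); cv2.imwrite('pics/w3c.png',cv2.resize(im[90:290,260:400],None,fx=4,fy=3,interpolation=cv2.INTER_CUBIC)[:600])
p,r=load(); T=np.eye(4);T[:3,:3]=R.from_rotvec([-2.493,1.912,.003]).as_matrix();T[:3,3]=[528.2,-182.8,242.2]
ex=np.array([np.cos(np.radians(YAW)),np.sin(np.radians(YAW))]);ey=np.array([-ex[1],ex[0]])
for uv,z in [((278,101),107),((375,101),107),((278,240),107),((371,240),107),((326,103),139.5)]:
    q=plane(ray('wrist',uv,T),z)[:2]-BO[:2]; print(uv,(q@ex).round(1),(q@ey).round(1))
```

```text
(278, 101) 158.4 40.1
(375, 101) 158.8 -41.3
(278, 240) 38.5 41.5
(371, 240) 38.7 -39.9
(326, 103) 152.1 0.1
```

View pics/w3c.png

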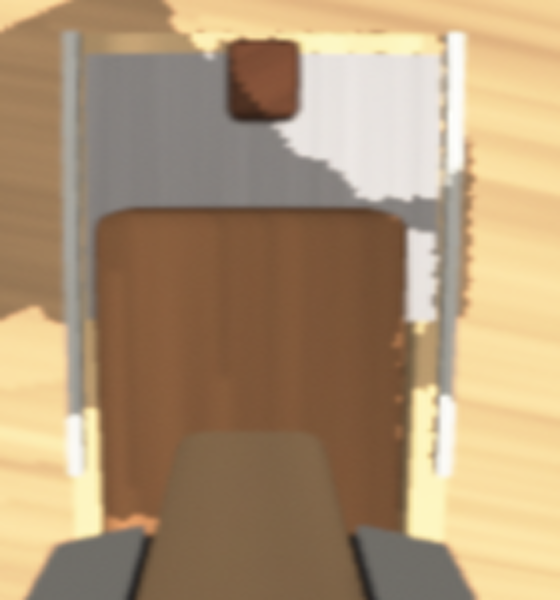

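```bash
python3 -m crank '[{"delta_pos":[0,0.35,0.1],"dr":[1,0,0],"claw":1},{"delta_pos":[0,0.7,0.2],"dr":[2,0,0],"claw":1},{"delta_pos":[0,1.1,0.35],"dr":[3,0,0],"claw":1},{"delta_pos":[0,1.4,0.5],"dr":[4,0,0],"claw":1},{"delta_pos":[0,1.75,0.6],"dr":[5,0,0],"claw":1},{"delta_pos":[0,2.1,0.75],"dr":[6,0,0],"claw":1},{"delta_pos":[0,2.23,0.8],"dr":[6.34,0,0],"claw":1},{"delta_pos":[0,2.23,0.8],"dr":[6.34,0,0],"claw":1},{"delta_pos":[0,2.23,0.8],"dr":[6.34,0,0],"claw":1}]'
python3 - <<'E'
from wp import *
applied([0,2.23,.8],[6.34,0,0])
T,s=tool(); print(s['q'],load()[0],load()[1].as_rotvec())
cv2.imwrite("pics/w4.png",env.read_camera('wrist'))
a=env.read_camera('scene'); cv2.imwrite("pics/s4.png",cv2.resize(a[120:370,150:400],None,fx=2.4,fy=2.4,interpolation=cv2.INTER_CUBIC))
E
```

```text
clock: 6.7
ee_pos: [477.0, -196.3, 209.6]
orientation: [-2.078, 1.594, -0.45]
force: [-0.1, 0.6, -2.5]
opening: 23.8
[ 1.06725966  0.39980901 -0.51462215  2.2722622  -1.07742669  0.31035591
  0.319872  ] [ 474.68923109 -199.01060047  224.13464735] [-2.03387071  1.56209081 -0.53907516]
```

View pics/s4.png

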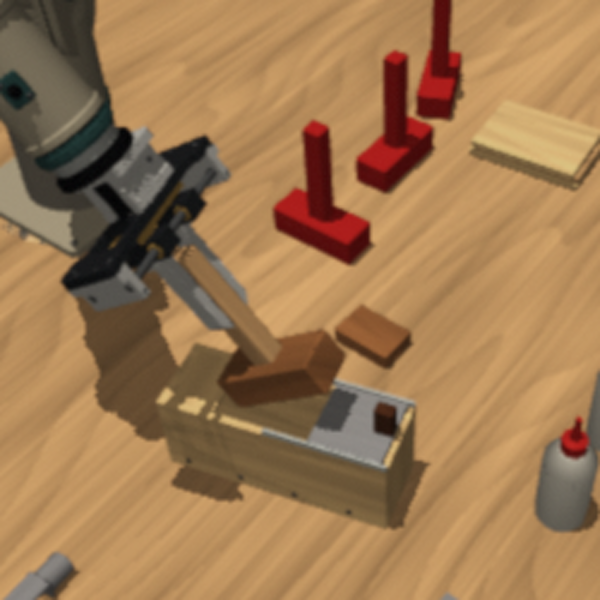

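View pics/w4.png

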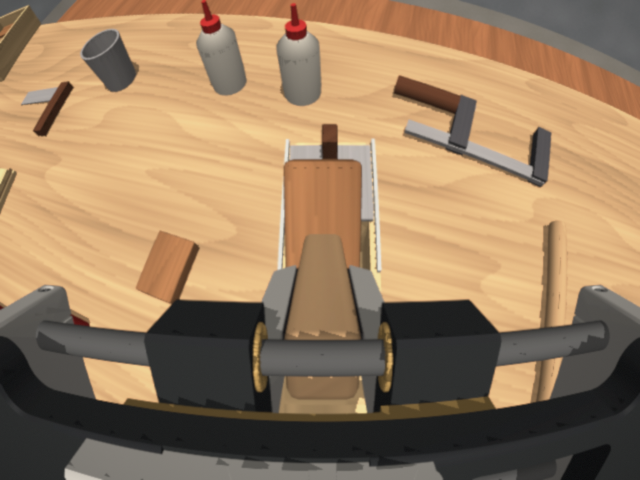

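The tilt is holding: the head hasn't slipped in the wrist view, still at (322,210). The arm lags its command though, with q5 and q6 near their limits. I'll let it settle and re-read.

```bash
python3 -m crank '[{"delta_pos":[0,0,0],"dr":[0,0,0],"claw":1},{"delta_pos":[0,0,0],"dr":[0,0,0],"claw":1},{"delta_pos":[0,0,0],"dr":[0,0,0],"claw":1},{"delta_pos":[0,0,0],"dr":[0,0,0],"claw":1}]'
python3 - <<'E'
from wp import *
T,s=tool(); print(s['q'],load()[0],load()[1].as_rotvec())
r=Rot(YAW-90).inv()*R.from_matrix(T[:3,:3]);print(np.degrees(r.as_rotvec()))
E
```

```text
clock: 7.2
ee_pos: [478.1, -195.6, 209.6]
orientation: [-2.081, 1.593, -0.449]
force: [0.5, 1.0, -1.4]
opening: 23.8
[ 1.0549348   0.3982522  -0.50328892  2.2701492  -1.07700796  0.31359992
  0.31809143] [ 474.68923109 -199.01060047  224.13464735] [-2.03387071  1.56209081 -0.53907516]
[33.64106267 -1.8115536  -0.23271029]
```

The arm is limited here: tilt 33.6° against the 38° commanded. I'll fit the arm's kinematics from the logged (q, pose) pairs so I can choose a reachable configuration.

```bash
cat > kin.py <<'E'
from h import *
from scipy.optimize import least_squares
D=[([-1.20684786,0.62931819,0.03840064,1.51833811,-0.02699951,0.9962878,-0.01997047],[270.497,590.327,204.58],[2.64313,1.69624,-.00243]),
([-0.87780338,0.48881993,0.62300899,1.85012539,-0.35324762,0.91491347,-0.95967832],[482.864,207.154,225.428],[-2.85006,1.32157,.00036]),
([-0.7716045,0.66617392,0.4803933,1.97770176,-0.51467115,0.61929064,-0.82083613],[482.8,207.1,93.4],[2.849,-1.323,0]),
([-0.89482915,0.46420396,0.64633174,1.82254826,-0.33731398,0.95852952,-0.97440599],[485.3,207.5,247.4],[-2.844,1.321,-.007]),
([-0.18634675,0.55077473,0.74212196,1.74111242,-0.42867667,1.02081458,-0.59623132],[528.2,-182.8,242.2],[-2.493,1.912,.003]),
([1.0549348,0.3982522,-0.50328892,2.2701492,-1.07700796,0.31359992,0.31809143],[478.1,-195.6,209.6],[-2.081,1.593,-.449])]
def fk(q,prm,s):
    ph,ps,h,l1,e,l2,w,l3=prm
    A=lambda ax,a:R.from_euler(ax,a)
    r=A('z',s[0]*q[0]+ph)*A('y',q[1]); p=np.array([0,0,h])
    r=r*A('z',s[1]*q[2]); p=p+r.apply([e,0,l1]); r=r*A('y',q[3]); p=p+r.apply([-e,0,0])
    r=r*A('z',s[2]*q[4]); p=p+r.apply([0,0,l2]); r=r*A('y',q[5]); p=p+r.apply([w,0,0])
    r=r*A('z',s[3]*q[6]+ps); p=p+r.apply([0,0,l3]); return p,r
def res(prm,s):
    o=[]
    for q,p,v in D:
        a,b=fk(q,prm,s); o+=list((a-p)/100)+list(3*(b.inv()*R.from_rotvec(v)).as_rotvec())
    return np.array(o)
def fit():
    best=None
    for i in range(16):
        s=[1-2*(i>>k&1) for k in range(4)]
        for ph in (0,3.14,1.57,-1.57):
            for ps in (0,3.14):
              try: f=least_squares(res,[ph,ps,330,320,0,320,0,200],args=(s,))
              except Exception: continue
              if best is None or f.cost<best[0]: best=(f.cost,s,f.x)
    return best
if __name__=="__main__":
    import json
    c,s,x=fit(); print(c,s,x.round(2)); r=res(x,s).reshape(-1,6); print((r*[100]*1).round(2))
    json.dump([s,list(x)],open('kin.json','w'))
E
python3 kin.py
```

```text
0.005550130467303039 [-1, -1, -1, -1] [-4.0000e-02  3.1000e+00  3.2746e+02  5.4912e+02  5.3000e-01  3.9011e+02
 -3.7000e-01  3.4990e+02]
[[-1.54  2.04  4.43 -0.02 -0.   -0.32]
 [-0.7   1.06 -0.84 -0.    0.   -0.32]
 [-3.87  0.17 -1.88 -0.06  0.11 -0.38]
 [-0.42  1.03 -0.53 -0.07 -0.13 -0.37]
 [-0.77 -1.79 -1.17 -0.09  0.18 -0.3 ]
 [ 0.9  -3.13 -0.02 -0.18 -6.57  1.7 ]]
```

```bash
cat > kin2.py <<'E'
from kin import *
T,s_=tool()
D.append((list(s_['q']),list(s_['ee_pos']),list(s_['orientation'])))
def fk(q,prm):
    ph,ps,h,l1,l2,l3,x1,y1,x2,y2,x3,y3,o5=prm
    A=lambda ax,a:R.from_euler(ax,a)
    r=A('z',-q[0]+ph)*A('y',q[1]); p=np.array([0,0,h])
    r=r*A('z',-q[2]); p=p+r.apply([x1,y1,l1]); r=r*A('y',q[3])
    r=r*A('z',-q[4]+o5); p=p+r.apply([x2,y2,l2]); r=r*A('y',q[5])
    r=r*A('z',-q[6]+ps); p=p+A('z',0).apply(r.apply([0,0,l3]))+0*x3; return p,r
def res(prm):
    o=[]
    for q,p,v in D:
        a,b=fk(q,prm); o+=list((a-p)/100)+list(3*(b.inv()*R.from_rotvec(v)).as_rotvec())
    o+=list(np.array(prm)[[0,6,7,8,9,10,11,12]]*1e-4)
    return np.array(o)
if __name__=="__main__":
    import json
    f=least_squares(res,[0,3.14,327,549,390,350,0,0,0,0,0,0,0]); print(f.cost,f.x.round(3)); print((f.fun[:len(D)*6].reshape(-1,6)*100).round(2))
    json.dump(list(f.x),open('kin2.json','w'))
E
python3 kin2.py
```

```text
0.001970562256631929 [-1.10000e-02  3.13100e+00  3.20756e+02  5.53333e+02  3.69487e+02
  3.49469e+02  2.26630e+01 -6.58100e+00  1.25300e+00 -1.24770e+01
  0.00000e+00  0.00000e+00  0.00000e+00]
[[-0.5   3.43 -1.55 -0.03 -0.   -0.15]
 [-0.26 -0.08  1.17 -0.01  0.02 -0.15]
 [-2.03  1.03  0.72 -0.07  0.12 -0.21]
 [-0.29 -0.38  1.09 -0.09 -0.05 -0.2 ]
 [-2.63 -1.06 -0.71 -0.09  0.18 -0.12]
 [ 0.25 -0.46 -0.34 -0.05 -1.82  0.43]
 [ 0.28 -0.47 -0.37 -0.09 -1.78  0.39]]
```

```bash
cat > ik.py <<'E'
from kin2 import fk
from wp import *
from scipy.optimize import least_squares
import json
prm=json.load(open('kin2.json'))
LO=np.array([-3.06,-.37,-1.25,.18,-1.1,.23,-2.94]);HI=np.array([3.06,2.12,1.32,2.47,4.24,1.98,2.94])
def ik(p,r,q0,mg=.03,reg=0.003,qr=None):
    qr=q0 if qr is None else qr
    def f(q):
        a,b=fk(q,prm); return np.r_[(a-p)/100,2*(b.inv()*r).as_rotvec(),reg*(q-qr)]
    lo,hi=LO+mg,HI-mg
    s=least_squares(f,np.clip(q0,lo+1e-3,hi-1e-3),bounds=(lo,hi),max_nfev=100); return s.x,np.abs(s.fun[:6]*100)
E
python3 - <<'E'
from ik import *
rng=np.random.default_rng(0)
for w in [(52,150,38),(54,102,37.5),(27,72,39),(20,60,30),(10,40,13),(0,8,0)]:
  for flip in (0,180):
    p,r=pose(*w); r=r*R.from_euler('z',flip,degrees=True); sol=[]
    for k in range(40):
        q,e=ik(p,r,rng.uniform(LO,HI),mg=.05)
        if e.max()<0.3: sol.append(q)
    print(w,flip,len(sol),p.round()); 
    if sol:
        sol=np.array(sol); m=np.minimum(sol-LO,HI-sol).min(1); print(sol[m.argsort()[::-1][:3]].round(2),np.sort(m)[::-1][:3].round(2))
E
```

```text
(52, 150, 38) 0 0 [ 475. -199.  224.]
(52, 150, 38) 180 0 [ 475. -199.  224.]
(54, 102, 37.5) 0 0 [ 477. -198.  177.]
(54, 102, 37.5) 180 0 [ 477. -198.  177.]
(27, 72, 39) 0 0 [ 449. -206.  145.]
(27, 72, 39) 180 0 [ 449. -206.  145.]
(20, 60, 30) 0 9 [ 454. -204.  141.]
[[ 1.45  0.8  -1.2   2.41  1.74  0.36 -2.44]
 [ 1.45  0.8  -1.2   2.41  1.74  0.36 -2.44]
 [ 1.42  0.75 -1.11  2.41  1.8   0.28 -2.5 ]] [0.05 0.05 0.05]
(20, 60, 30) 180 15 [ 454. -204.  141.]
[[ 1.43  0.76 -1.14  2.41  1.78  0.3   0.66]
 [ 1.45  0.8  -1.2   2.41  1.74  0.36  0.7 ]
 [ 1.42  0.75 -1.11  2.41  1.8   0.28  0.64]] [0.06 0.05 0.05]
(10, 40, 13) 0 20 [ 470. -200.  132.]
[[ 0.24  0.51  0.31  2.14 -0.76  0.46 -0.12]
 [ 0.25  0.51  0.31  2.14 -0.76  0.45 -0.13]
 [ 0.32  0.5   0.19  2.15 -0.65  0.42 -0.23]] [0.23 0.22 0.19]
(10, 40, 13) 180 21 [ 470. -200.  132.]
[[ 1.09  0.64 -0.92  2.19  0.89  0.48  1.37]
 [ 1.05  0.61 -0.85  2.19  0.82  0.44  1.44]
 [ 1.16  0.69 -1.04  2.2   1.    0.56  1.26]] [0.25 0.21 0.21]
(0, 8, 0) 0 20 [ 480. -198.  102.]
[[ 0.83  0.69 -0.74  2.02  0.72  0.7  -1.68]
 [ 0.88  0.72 -0.82  2.03  0.79  0.75 -1.74]
 [ 0.7   0.64 -0.52  2.02  0.53  0.62 -1.49]] [0.45 0.43 0.39]
(0, 8, 0) 180 16 [ 480. -198.  102.]
[[ 0.81  0.68 -0.69  2.02  0.69  0.69  1.5 ]
 [ 0.82  0.68 -0.71  2.02  0.7   0.69  1.49]
 [ 0.75  0.65 -0.6   2.02  0.6   0.65  1.58]] [0.45 0.45 0.42]
```

The grip straight along the handle can't reach the 38° tilt. So I'll set the mallet down on clear bench and regrasp with the tool pitched relative to the handle, so the hand stays closer to vertical in the box. First I'll find which pitch is reachable.

```bash
cat > wp2.py <<'E'
from wp import *
HGR=113.
def pose2(x,z,a,dlt,y=0,bo=None,yaw=None,hg=HGR):
    yaw=YAW if yaw is None else yaw; bo=BO if bo is None else np.array(bo,float)
    ex=np.array([np.cos(np.radians(yaw)),np.sin(np.radians(yaw)),0]);ey=np.array([-ex[1],ex[0],0]);ez=np.array([0,0,1.]);t=np.radians(a)
    g=bo+x*ex+y*ey+z*ez+hg*(-np.sin(t)*ex+np.cos(t)*ez)
    r=Rot(yaw-90)*R.from_rotvec([np.radians(a-dlt),0,0])
    return g+19*r.apply([0,0,1]),r
E
python3 - <<'E'
from ik import *
from wp2 import *
rng=np.random.default_rng(0)
W=[('bench',0,0,0),('benchup',0,150,0)]+[('box',)+w for w in [(50,150,0),(52,150,38),(54,102,37.5),(27,72,39),(20,60,30),(10,40,13),(0,8,0)]]
for d in (10,15,20,25,30,35):
  out=[]
  for n,x,z,a in W:
    p,r=pose2(x,z,a,d,bo=(540,120,0) if n!='box' else None); best=-1
    for k in range(25):
        q,e=ik(p,r,rng.uniform([-2.5,0,-1,.8,-1,.3,-2],[2.5,1.5,1,2.3,2,1.9,2]),mg=.03)
        if e.max()<0.3: best=max(best,np.minimum(q-LO,HI-q)[1:].min())
    out.append(round(best,2))
  print(d,out)
E
```

```text
10 [np.float64(0.7), np.float64(0.8), np.float64(0.83), np.float64(0.17), np.float64(0.03), np.float64(0.03), np.float64(0.03), np.float64(0.44), np.float64(0.61)]
15 [np.float64(0.78), np.float64(0.68), np.float64(0.73), np.float64(0.25), np.float64(0.15), np.float64(0.03), np.float64(0.22), np.float64(0.5), np.float64(0.67)]
20 [np.float64(0.87), np.float64(0.57), np.float64(0.64), np.float64(0.36), np.float64(0.28), np.float64(0.12), np.float64(0.31), np.float64(0.55), np.float64(0.73)]
25 [np.float64(0.75), np.float64(0.46), np.float64(0.54), np.float64(0.41), np.float64(0.34), np.float64(0.23), np.float64(0.37), np.float64(0.62), np.float64(0.8)]
30 [np.float64(0.63), np.float64(0.35), np.float64(0.45), np.float64(0.47), np.float64(0.43), np.float64(0.26), np.float64(0.44), np.float64(0.68), np.float64(0.81)]
35 [np.float64(0.51), np.float64(0.24), np.float64(0.36), np.float64(0.53), np.float64(0.49), np.float64(0.38), np.float64(0.5), np.float64(0.74), np.float64(0.72)]
```

Run:
```python
from wp2 import *
T,s=tool()
p,r=pose(45,150,0)
print('if cmd=requested',[v.round(3) for v in delta(p,r)])
print('if cmd=measured',[v.round(3) for v in delta(p,r,T[:3,3],R.from_matrix(T[:3,:3]))])
```

```text
if cmd=requested [array([ 2.000e-03, -2.094e+00,  6.270e-01]), array([-6.329, -0.012,  0.008])]
if cmd=measured [array([ 0.082, -2.32 , -0.111]), array([-5.607,  0.302,  0.039])]
```

```bash
python3 -m crank '[{"delta_pos":[0,-0.4,-0.5],"dr":[-1,0,0],"claw":1},{"delta_pos":[0,-0.8,-0.4],"dr":[-2,0,0],"claw":1},{"delta_pos":[0,-1.2,-0.2],"dr":[-3,0,0],"claw":1},{"delta_pos":[0,-1.5,0],"dr":[-4,0,0],"claw":1},{"delta_pos":[0,-1.8,0.3],"dr":[-5,0,0],"claw":1},{"delta_pos":[0,-2.1,0.63],"dr":[-6,0,0],"claw":1},{"delta_pos":[0,-2.1,0.63],"dr":[-6.33,0,0],"claw":1},{"delta_pos":[0,-2.1,0.63],"dr":[-6.33,0,0],"claw":1},{"delta_pos":[0,-2.1,0.63],"dr":[-6.33,0,0],"claw":1}]'
python3 - <<'E'
from wp2 import *
applied([0,-2.1,.63],[-6.33,0,0])
T,s=tool(); print(s['q'],load()[0],load()[1].as_rotvec())
print(delta(T[:3,3],R.from_matrix(T[:3,:3])))
E
```

```text
clock: 8.1
ee_pos: [527.3, -182.9, 225.3]
orientation: [2.467, -1.874, -0.107]
force: [-0.6, -0.2, -2.0]
opening: 24.2
[ 0.14582986  0.52417981  0.19968055  1.6788293  -0.09554045  1.02873157
 -0.92331538] [ 524.03612344 -185.8321041   244.02243126] [ 2.49032501e+00 -1.91362514e+00  1.65246230e-03]
(array([-0.07959574, -0.15709046,  0.74814556]), array([-0.72087819, -0.29331628, -0.10732388]))
```

Bookkeeping note: the commanded pose is the clipped one, so I'll reset it from the measured pose. Next is the set-down at (540,120).

Run:
```python
from wp2 import *
T,s=tool(); save(T[:3,3],R.from_matrix(T[:3,:3]))
print([v.round(3) for v in delta([540,120,225],Rot(YAW-90))])
```

```text
[array([-11.535,  -3.742,   0.073]), array([0.722, 0.28 , 0.11 ])]
```

```bash
python3 -m crank '[{"delta_pos":[-1.0,-0.3,0],"dr":[0.72,0.28,0.11],"claw":1},{"delta_pos":[-2.5,-0.8,0],"dr":[0.72,0.28,0.11],"claw":1},{"delta_pos":[-4,-1.3,0],"dr":[0.72,0.28,0.11],"claw":1},{"delta_pos":[-5.5,-1.8,0],"dr":[0.72,0.28,0.11],"claw":1},{"delta_pos":[-7,-2.3,0.05],"dr":[0.72,0.28,0.11],"claw":1},{"delta_pos":[-8.5,-2.8,0.05],"dr":[0.72,0.28,0.11],"claw":1},{"delta_pos":[-10,-3.25,0.07],"dr":[0.72,0.28,0.11],"claw":1},{"delta_pos":[-11,-3.6,0.07],"dr":[0.72,0.28,0.11],"claw":1},{"delta_pos":[-11.54,-3.74,0.07],"dr":[0.72,0.28,0.11],"claw":1},{"delta_pos":[-11.54,-3.74,0.07],"dr":[0.72,0.28,0.11],"claw":1},{"delta_pos":[-11.54,-3.74,0.07],"dr":[0.72,0.28,0.11],"claw":1}]'
python3 - <<'E'
from wp2 import *
applied([-11.54,-3.74,.07],[.72,.28,.11])
T,s=tool(); print(s['q'],load()[0],load()[1].as_rotvec(),s['orientation'])
print([v.round(3) for v in delta([540,120,94],Rot(YAW-90))])
E
```

```text
clock: 9.2
ee_pos: [540.5, 116.7, 225.7]
orientation: [2.486, -1.919, 0.002]
force: [0.2, -0.7, -1.9]
opening: 23.7
[-0.37816767  0.46930562  0.16840685  1.77053188 -0.09451103  0.90932035
 -1.48430408] [539.91675396 120.09230656 225.09354804] [ 2.49061048e+00 -1.91450054e+00 -1.68268623e-04] [ 2.48639323e+00 -1.91929489e+00  1.95643440e-03]
[array([ 4.000e-03, -3.000e-03,  5.244e+00]), array([ 0.002, -0.   ,  0.   ])]
```

```bash
python3 -m crank '[{"delta_pos":[0,0,1],"dr":[0,0,0],"claw":1},{"delta_pos":[0,0,2.2],"dr":[0,0,0],"claw":1},{"delta_pos":[0,0,3.4],"dr":[0,0,0],"claw":1},{"delta_pos":[0,0,4.4],"dr":[0,0,0],"claw":1},{"delta_pos":[0,0,4.9],"dr":[0,0,0],"claw":1},{"delta_pos":[0,0,5.1],"dr":[0,0,0],"claw":1},{"delta_pos":[0,0,5.2],"dr":[0,0,0],"claw":1},{"delta_pos":[0,0,5.24],"dr":[0,0,0],"claw":1},{"delta_pos":[0,0,5.26],"dr":[0,0,0],"claw":1},{"delta_pos":[0,0,5.26],"dr":[0,0,0],"claw":1}]'
python3 - <<'E'
from wp2 import *
applied([0,0,5.26],[0,0,0])
s=env.read_state(); print(s['ee_pos'],s['force'],s['orientation'])
E
```

```text
clock: 10.2
ee_pos: [541.5, 119.5, 94.7]
orientation: [-2.488, 1.915, -0.002]
force: [-0.5, -0.3, -1.7]
opening: 23.8
[541.45058139 119.49222766  94.73105856] [-0.50887277 -0.27260945 -1.71607066] [-2.48833295e+00  1.91521036e+00 -2.00285599e-03]
```

```bash
python3 -m crank '[{"delta_pos":[0,0,0.03],"dr":[0,0,0],"claw":1},{"delta_pos":[0,0,0.06],"dr":[0,0,0],"claw":1},{"delta_pos":[0,0,0.06],"dr":[0,0,0],"claw":1}]'
```

```text
clock: 10.5
ee_pos: [541.3, 119.5, 93.2]
orientation: [-2.489, 1.915, -0.001]
force: [-0.2, -1.2, 5.2]
opening: 24.1
```

In contact (+5 N). Release, back up, and take fresh views.

```bash
python3 -m crank '[{"delta_pos":[0,0,0],"dr":[0,0,0],"claw":-1},{"delta_pos":[0,0,0],"dr":[0,0,0],"claw":-1},{"delta_pos":[0,0,0],"dr":[0,0,0],"claw":-1},{"delta_pos":[0,0,0],"dr":[0,0,0],"claw":-1},{"delta_pos":[0,0,0],"dr":[0,0,0],"claw":-1},{"delta_pos":[0,0,-1.5],"dr":[0,0,0],"claw":-1},{"delta_pos":[0,0,-3],"dr":[0,0,0],"claw":-1},{"delta_pos":[0,0,-4.5],"dr":[0,0,0],"claw":-1},{"delta_pos":[0,0,-5.4],"dr":[0,0,0],"claw":-1},{"delta_pos":[0,0,-5.4],"dr":[0,0,0],"claw":-1}]'
python3 - <<'E'
from wp2 import *
applied([0,0,.06],[0,0,0]);applied([0,0,-5.4],[0,0,0])
T,s=tool(); print(load()[0],s['ee_pos'],s['q'])
cv2.imwrite("pics/w5.png",env.read_camera('wrist')); cv2.imwrite("pics/s5.png",env.read_camera('scene'))
print('pred top/head ctr',proj('wrist',[540.5,119.8,175],T),proj('wrist',[540.5,119.8,40],T))
E
```

```text
clock: 11.5
ee_pos: [543.2, 119.7, 230.9]
orientation: [-2.485, 1.913, -0.007]
force: [0.1, -0.2, -1.2]
opening: 93.8
[539.91714721 120.09246659 227.09354799] [543.15379191 119.70631508 230.86783971] [-0.38244851  0.46428439  0.17002763  1.76282043 -0.09600315  0.91486299
 -1.48421619]
pred top/head ctr [322.0836828  256.72589005] [322.18153618 219.96770925]
```

View pics/w5.png

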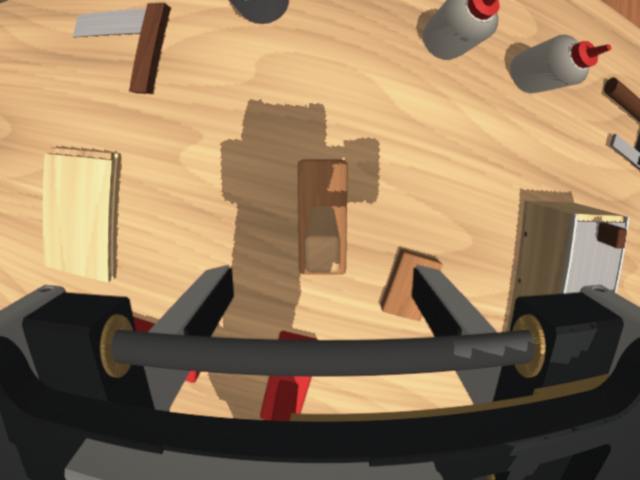

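View pics/s5.png

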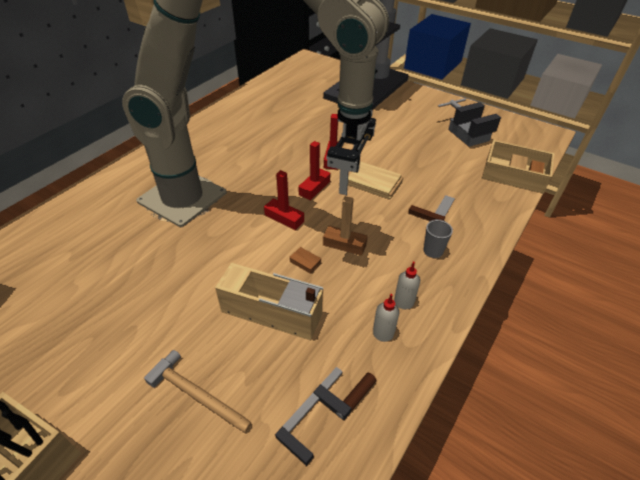

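The mallet stands upright at (540.5,120), with its handle top at (322,252) in the wrist view, and nothing else has moved. Next is the pitched regrasp.

Run:
```python
from wp2 import *
p,r=pose2(0,0,0,30,bo=(541,119.8,0))
pre=p-100*r.apply([0,0,1])
print('pre',pre,[v.round(3) for v in delta(pre,r)]); print('grasp',p)
```

```text
pre [580.13823121 130.21387812 183.14805771] [array([ 0.022, -1.659,  1.757]), array([-4.998, -0.   ,  0.   ])]
grasp [531.81942725 117.35723847  96.54551733]
```

```bash
python3 -m crank '[{"delta_pos":[0,-0.6,0.2],"dr":[-1,0,0],"claw":-1},{"delta_pos":[0,-1.2,0.6],"dr":[-2,0,0],"claw":-1},{"delta_pos":[0.02,-1.66,1],"dr":[-3,0,0],"claw":-1},{"delta_pos":[0.02,-1.66,1.4],"dr":[-4,0,0],"claw":-1},{"delta_pos":[0.02,-1.66,1.76],"dr":[-5,0,0],"claw":-1},{"delta_pos":[0.02,-1.66,1.76],"dr":[-5,0,0],"claw":-1},{"delta_pos":[0.02,-1.66,1.76],"dr":[-5,0,0],"claw":-1},{"delta_pos":[0.02,-1.66,1.76],"dr":[-5,0,0],"claw":-1}]'
python3 - <<'E'
from wp2 import *
applied([0.02,-1.66,1.76],[-5,0,0])
T,s=tool(); print(load()[0],s['ee_pos'],s['orientation'],load()[1].as_rotvec(),s['q'])
p,r=pose2(0,0,0,30,bo=(541,119.8,0)); print([v.round(3) for v in delta(p,r)])
E
```

```text
clock: 12.4
ee_pos: [581.0, 129.2, 184.7]
orientation: [2.136, -1.645, -0.438]
force: [-1.2, -0.6, 0.2]
opening: 94.1
[580.14132073 130.27814131 183.08482277] [580.95823335 129.17090796 184.73433697] [ 2.13559082 -1.64464887 -0.43783764] [ 2.13460609 -1.64085667 -0.4398208 ] [-0.3365184   0.91081432  0.164349    1.1329835  -0.10091139  1.62742794
 -1.49187405]
[array([2.000e-03, 1.000e-03, 3.998e+00]), array([ 0.002, -0.   ,  0.   ])]
```

```bash
python3 -m crank '[{"delta_pos":[0,0,1.3],"dr":[0,0,0],"claw":-1},{"delta_pos":[0,0,2.6],"dr":[0,0,0],"claw":-1},{"delta_pos":[0,0,3.6],"dr":[0,0,0],"claw":-1},{"delta_pos":[0,0,4],"dr":[0,0,0],"claw":-1},{"delta_pos":[0,0,4],"dr":[0,0,0],"claw":-1},{"delta_pos":[0,0,4],"dr":[0,0,0],"claw":-1},{"delta_pos":[0,0,4],"dr":[0,0,0],"claw":1},{"delta_pos":[0,0,4],"dr":[0,0,0],"claw":1},{"delta_pos":[0,0,4],"dr":[0,0,0],"claw":1},{"delta_pos":[0,0,4],"dr":[0,0,0],"claw":1},{"delta_pos":[0,0,4],"dr":[0,0,0],"claw":1},{"delta_pos":[0,0,4],"dr":[0,0,0],"claw":1},{"delta_pos":[0,0,4],"dr":[0,0,0],"claw":1},{"delta_pos":[0,0,4],"dr":[0,0,0],"claw":1},{"delta_pos":[0,0,4],"dr":[0,0,0],"claw":1},{"delta_pos":[0,0,4],"dr":[0,0,0],"claw":1}]'
python3 - <<'E'
from wp2 import *
applied([0,0,4],[0,0,0])
T,s=tool(); print(load()[0],s['ee_pos'],s['ft_torque'])
cv2.imwrite("pics/w6.png",env.read_camera('wrist'))
a=env.read_camera('scene'); cv2.imwrite("pics/s6.png",cv2.resize(a[80:280,250:450],None,fx=3,fy=3,interpolation=cv2.INTER_CUBIC))
E
```

```text
clock: 14.0
ee_pos: [532.9, 116.7, 96.8]
orientation: [2.134, -1.643, -0.44]
force: [0.1, 0.0, -0.5]
opening: 24.0
[531.80592798 117.41292386  96.49281397] [532.89264234 116.68367128  96.79818128] [ 0.13420066 -0.35478093  0.02090691]
```

View pics/w6.png

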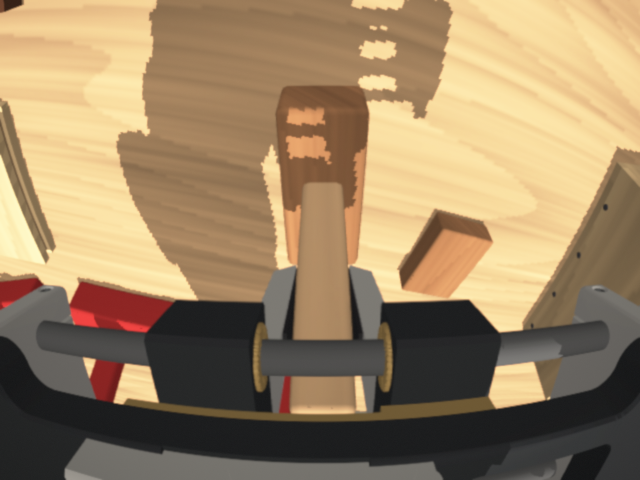

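View pics/s6.png

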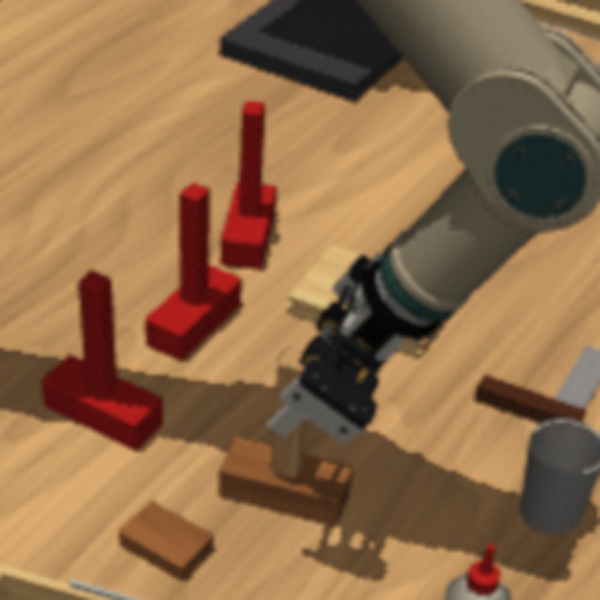

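Gripped with the 30° pitch (opening 24.0), head square in view. Lift and carry over the box.

Run:
```python
from wp2 import *
p,r=pose2(0,140,0,30,bo=(541,119.8,0)); print('lift',[v.round(3) for v in delta(p,r)])
p,r=pose2(50,145,0,30); print('hover',[v.round(3) for v in delta(p,r)],p)
```

```text
lift [array([ 2.000e-03,  2.802e+00, -4.851e+00]), array([ 0.002, -0.   ,  0.   ])]
hover [array([11.644,  6.025, -3.22 ]), array([ 0.002, -0.   ,  0.   ])] [ 519.53823121 -187.08612188  241.54551733]
```

```bash
python3 -m crank '[{"delta_pos":[0,0.2,-0.4],"dr":[0,0,0],"claw":1},{"delta_pos":[0,0.6,-1.1],"dr":[0,0,0],"claw":1},{"delta_pos":[0,1.3,-2.3],"dr":[0,0,0],"claw":1},{"delta_pos":[0,2,-3.5],"dr":[0,0,0],"claw":1},{"delta_pos":[0,2.8,-4.85],"dr":[0,0,0],"claw":1},{"delta_pos":[1.3,3.15,-4.7],"dr":[0,0,0],"claw":1},{"delta_pos":[2.6,3.5,-4.5],"dr":[0,0,0],"claw":1},{"delta_pos":[3.9,3.9,-4.3],"dr":[0,0,0],"claw":1},{"delta_pos":[5.2,4.25,-4.1],"dr":[0,0,0],"claw":1},{"delta_pos":[6.5,4.6,-3.95],"dr":[0,0,0],"claw":1},{"delta_pos":[7.8,5,-3.8],"dr":[0,0,0],"claw":1},{"delta_pos":[9.1,5.3,-3.6],"dr":[0,0,0],"claw":1},{"delta_pos":[10.4,5.7,-3.4],"dr":[0,0,0],"claw":1},{"delta_pos":[11.2,5.9,-3.3],"dr":[0,0,0],"claw":1},{"delta_pos":[11.64,6.02,-3.22],"dr":[0,0,0],"claw":1},{"delta_pos":[11.64,6.02,-3.22],"dr":[0,0,0],"claw":1},{"delta_pos":[11.64,6.02,-3.22],"dr":[0,0,0],"claw":1},{"delta_pos":[11.64,6.02,-3.22],"dr":[0,0,0],"claw":1}]'
python3 - <<'E'
from wp2 import *
applied([11.64,6.02,-3.22],[0,0,0])
T,s=tool(); print(load()[0],s['ee_pos'],load()[1].as_rotvec(),s['orientation'],s['q'])
cv2.imwrite("pics/w7.png",env.read_camera('wrist'))
for w in [(51,148,13),(52,150,26),(53,150,38)]: print(w,[v.round(3) for v in delta(*pose2(*w,30))])
E
```

```text
clock: 15.9
ee_pos: [520.7, -185.5, 241.6]
orientation: [2.138, -1.64, -0.44]
force: [-0.3, 0.4, -1.1]
opening: 23.9
[ 519.61271275 -186.95560852  241.48461375] [ 520.73777129 -185.45939563  241.58322826] [ 2.13460609 -1.64085667 -0.4398208 ] [ 2.13765833 -1.63997062 -0.4403678 ] [ 0.03240473  0.75417163  0.23726681  1.32585486  0.08164089  1.53968054
 -1.08545947]
(51, 148, 13) [array([0.004, 0.682, 0.465]), array([ 2.169, -0.   ,  0.   ])]
(52, 150, 26) [array([0.004, 1.189, 1.097]), array([ 4.335, -0.   ,  0.   ])]
(53, 150, 38) [array([0.004, 1.464, 1.827]), array([ 6.335, -0.   ,  0.   ])]
```

View pics/w7.png

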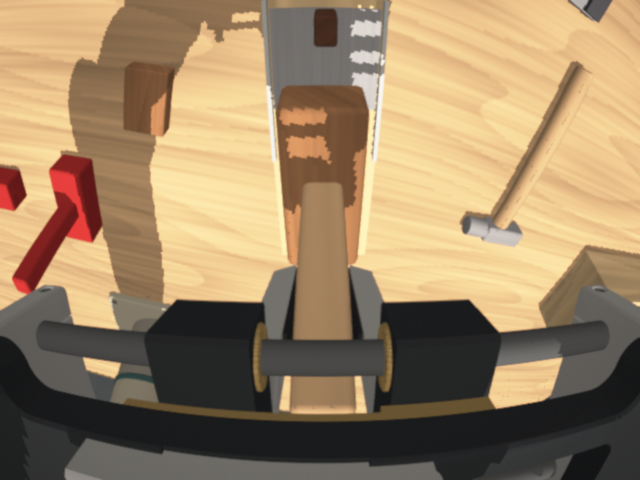

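Head still as gripped, and the box is straight ahead with its block at (326,27). Tilt in the air.

```bash
python3 -m crank '[{"delta_pos":[0,0.3,0.2],"dr":[1,0,0],"claw":1},{"delta_pos":[0,0.65,0.4],"dr":[2,0,0],"claw":1},{"delta_pos":[0,0.9,0.7],"dr":[3,0,0],"claw":1},{"delta_pos":[0,1.1,1],"dr":[4,0,0],"claw":1},{"delta_pos":[0,1.3,1.35],"dr":[5,0,0],"claw":1},{"delta_pos":[0,1.43,1.7],"dr":[6,0,0],"claw":1},{"delta_pos":[0,1.46,1.83],"dr":[6.33,0,0],"claw":1},{"delta_pos":[0,1.46,1.83],"dr":[6.33,0,0],"claw":1},{"delta_pos":[0,1.46,1.83],"dr":[6.33,0,0],"claw":1},{"delta_pos":[0,1.46,1.83],"dr":[6.33,0,0],"claw":1},{"delta_pos":[0,1.46,1.83],"dr":[6.33,0,0],"claw":1}]'
python3 - <<'E'
from wp2 import *
applied([0,1.46,1.83],[6.33,0,0])
T,s=tool(); print(load()[0],s['ee_pos'],load()[1].as_rotvec(),s['orientation'],s['q'])
cv2.imwrite("pics/w8.png",env.read_camera('wrist'))
a=env.read_camera('scene'); cv2.imwrite("pics/s8.png",cv2.resize(a[170:370,180:380],None,fx=3,fy=3,interpolation=cv2.INTER_CUBIC))
for w in [(54,118,38),(54,102,38),(40,86,38),(27,72,39),(20,60,30)]: print(w,[v.round(3) for v in delta(*pose2(*w,30))])
E
```

```text
clock: 17.05
ee_pos: [468.6, -201.0, 220.4]
orientation: [-2.402, 1.845, -0.129]
force: [-0.2, 0.2, -1.1]
opening: 24.1
[ 466.9560595  -200.96897618  220.12542613] [ 468.62199369 -200.95054891  220.40561156] [-2.40121861  1.84578258 -0.12858295] [-2.4015552   1.84450422 -0.12932552] [ 0.34088775  0.35937506  0.09847981  1.989514   -0.19342629  0.69531206
 -0.73606401]
(54, 118, 38) [array([0.004, 0.139, 1.269]), array([ 0.005, -0.   ,  0.   ])]
(54, 102, 38) [array([0.004, 0.228, 1.903]), array([ 0.005, -0.   ,  0.   ])]
(40, 86, 38) [array([0.004, 0.871, 2.459]), array([ 0.005, -0.   ,  0.   ])]
(27, 72, 39) [array([0.004, 1.518, 2.981]), array([ 0.172, -0.   ,  0.   ])]
(20, 60, 30) [array([0.004, 1.347, 3.094]), array([-1.328, -0.   ,  0.   ])]
```

View pics/w8.png

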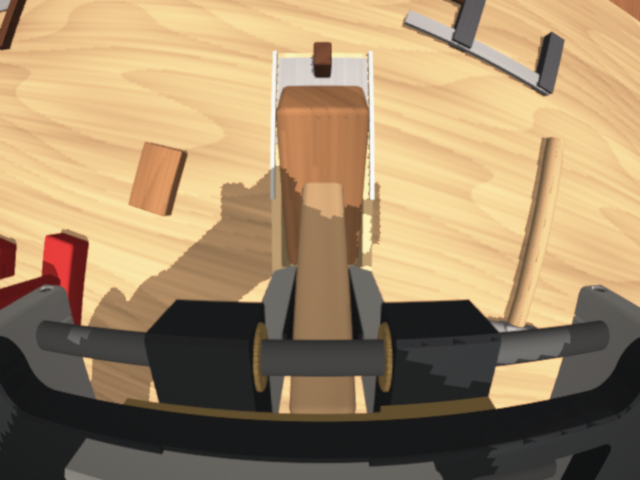

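View pics/s8.png

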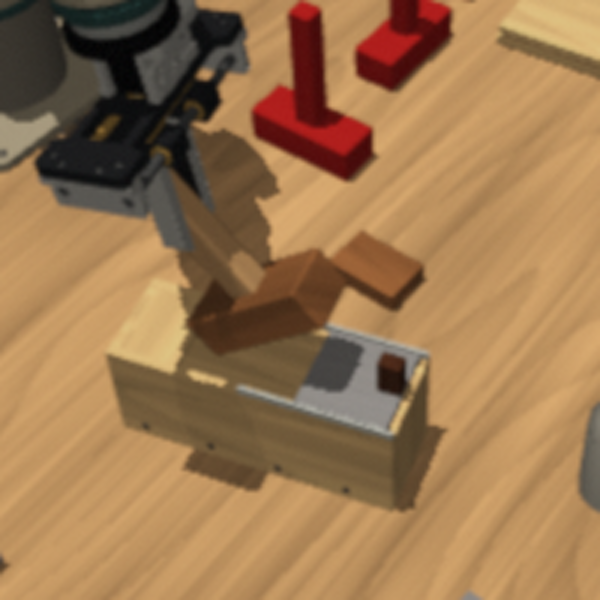

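No slip, tilt reached, with comfortable joints. Lower the low end into the opening.

```bash
python3 -m crank '[{"delta_pos":[0,0.05,0.5],"dr":[0,0,0],"claw":1},{"delta_pos":[0,0.1,1.0],"dr":[0,0,0],"claw":1},{"delta_pos":[0,0.17,1.5],"dr":[0,0,0],"claw":1},{"delta_pos":[0,0.23,1.9],"dr":[0,0,0],"claw":1},{"delta_pos":[0,0.23,1.9],"dr":[0,0,0],"claw":1},{"delta_pos":[0,0.23,1.9],"dr":[0,0,0],"claw":1}]'
python3 - <<'E'
from wp2 import *
applied([0,.23,1.9],[0,0,0])
T,s=tool(); print(load()[0],s['ee_pos'],s['q'])
a=env.read_camera('scene'); cv2.imwrite("pics/s9.png",cv2.resize(a[220:360,190:340],None,fx=4,fy=4,interpolation=cv2.INTER_CUBIC))
for w in [(47,94,38),(40,86,38),(33,78,39),(27,72,39),(22,65,34),(20,60,30)]: print(w,[v.round(3) for v in delta(*pose2(*w,30))])
E
```

```text
clock: 17.75
ee_pos: [468.5, -201.4, 172.6]
orientation: [-2.4, 1.847, -0.129]
force: [1.4, -0.8, -1.6]
opening: 24.0
[ 467.81636651 -200.74135933  172.28694201] [ 468.54468214 -201.39934322  172.58630064] [ 0.36078486  0.42993662  0.07493292  2.04630778 -0.22315989  0.56920115
 -0.7023203 ]
(47, 94, 38) [array([0.004, 0.319, 0.281]), array([ 0.005, -0.   ,  0.   ])]
(40, 86, 38) [array([0.004, 0.641, 0.559]), array([ 0.005, -0.   ,  0.   ])]
(33, 78, 39) [array([0.004, 1.017, 0.877]), array([ 0.172, -0.   ,  0.   ])]
(27, 72, 39) [array([0.004, 1.288, 1.081]), array([ 0.172, -0.   ,  0.   ])]
(22, 65, 34) [array([0.004, 1.245, 1.141]), array([-0.661, -0.   ,  0.   ])]
(20, 60, 30) [array([0.004, 1.117, 1.194]), array([-1.328, -0.   ,  0.   ])]
```

View pics/s9.png

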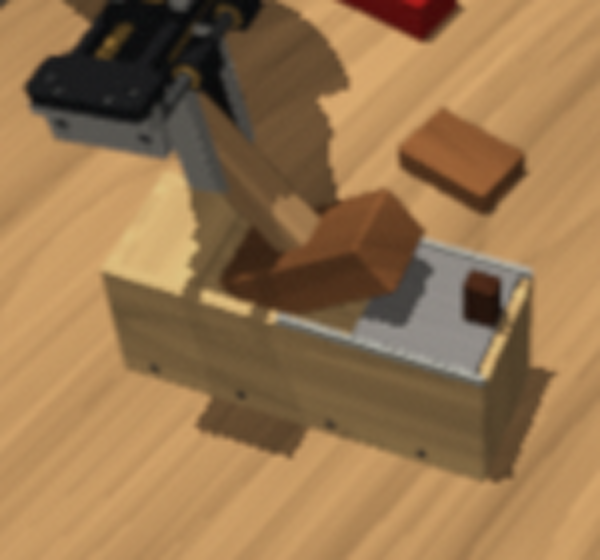

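The low end is inside the opening with no contact force. Continue under the lip.

```bash
python3 -m crank '[{"delta_pos":[0,0.16,0.14],"dr":[0,0,0],"claw":1},{"delta_pos":[0,0.32,0.28],"dr":[0,0,0],"claw":1},{"delta_pos":[0,0.48,0.42],"dr":[0,0,0],"claw":1},{"delta_pos":[0,0.64,0.56],"dr":[0,0,0],"claw":1},{"delta_pos":[0,0.83,0.72],"dr":[0.09,0,0],"claw":1},{"delta_pos":[0,1.02,0.88],"dr":[0.17,0,0],"claw":1},{"delta_pos":[0,1.15,0.98],"dr":[0.17,0,0],"claw":1},{"delta_pos":[0,1.29,1.08],"dr":[0.17,0,0],"claw":1},{"delta_pos":[0,1.29,1.08],"dr":[0.17,0,0],"claw":1},{"delta_pos":[0,1.29,1.08],"dr":[0.17,0,0],"claw":1}]'
python3 - <<'E'
from wp2 import *
applied([0,1.29,1.08],[.17,0,0])
T,s=tool(); print(load()[0],s['ee_pos'],s['q'])
a=env.read_camera('scene'); cv2.imwrite("pics/s10.png",cv2.resize(a[220:360,190:340],None,fx=4,fy=4,interpolation=cv2.INTER_CUBIC))
for w in [(24,68.5,37),(22,65,34),(21,62,32),(20,60,30),(18,55,26),(15,50,21.5),(13,45,17),(10,40,13)]: print(w,[v.round(2) for v in delta(*pose2(*w,30))])
E
```

```text
clock: 18.8
ee_pos: [441.3, -208.7, 141.4]
orientation: [-2.387, 1.838, -0.146]
force: [-0.2, 0.5, -2.2]
opening: 23.6
[ 440.56894411 -207.99319768  141.07714687] [ 441.29527128 -208.74123338  141.41219071] [ 0.44941163  0.45358131  0.02059947  2.14126939 -0.26785103  0.44196082
 -0.60843648]
(24, 68.5, 37) [array([0.  , 0.03, 0.04]), array([-0.33, -0.  ,  0.  ])]
(22, 65, 34) [array([ 0.  , -0.04,  0.06]), array([-0.83, -0.  ,  0.  ])]
(21, 62, 32) [array([ 0.  , -0.1 ,  0.11]), array([-1.16, -0.  ,  0.  ])]
(20, 60, 30) [array([ 0.  , -0.17,  0.12]), array([-1.5, -0. ,  0. ])]
(18, 55, 26) [array([ 0.  , -0.31,  0.19]), array([-2.16, -0.  ,  0.  ])]
(15, 50, 21.5) [array([ 0.  , -0.44,  0.26]), array([-2.91, -0.  ,  0.  ])]
(13, 45, 17) [array([ 0.  , -0.63,  0.36]), array([-3.66, -0.  ,  0.  ])]
(10, 40, 13) [array([ 0.  , -0.74,  0.49]), array([-4.33, -0.  ,  0.  ])]
```

View pics/s10.png

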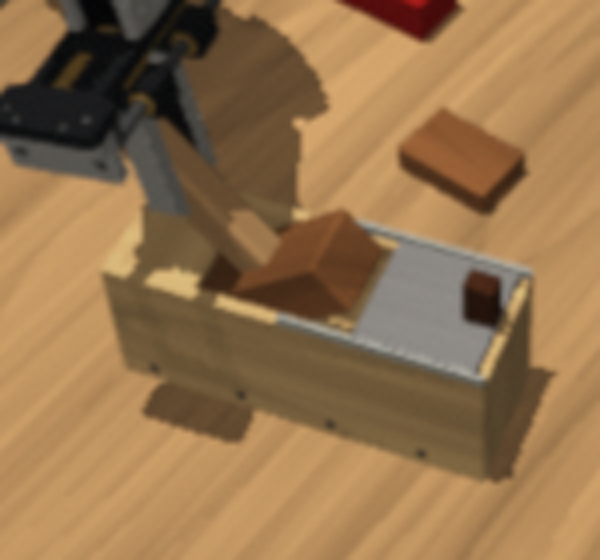

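The near end is under the lip, the far end clears the keeper's edge, and the force is only the mallet's weight. Right it progressively.

```bash
python3 -m crank '[{"delta_pos":[0,0.03,0.04],"dr":[-0.33,0,0],"claw":1},{"delta_pos":[0,-0.04,0.06],"dr":[-0.83,0,0],"claw":1},{"delta_pos":[0,-0.1,0.11],"dr":[-1.16,0,0],"claw":1},{"delta_pos":[0,-0.17,0.12],"dr":[-1.5,0,0],"claw":1},{"delta_pos":[0,-0.24,0.15],"dr":[-1.83,0,0],"claw":1},{"delta_pos":[0,-0.31,0.19],"dr":[-2.16,0,0],"claw":1},{"delta_pos":[0,-0.38,0.22],"dr":[-2.54,0,0],"claw":1},{"delta_pos":[0,-0.44,0.26],"dr":[-2.91,0,0],"claw":1},{"delta_pos":[0,-0.54,0.31],"dr":[-3.3,0,0],"claw":1},{"delta_pos":[0,-0.63,0.36],"dr":[-3.66,0,0],"claw":1},{"delta_pos":[0,-0.69,0.42],"dr":[-4,0,0],"claw":1},{"delta_pos":[0,-0.74,0.49],"dr":[-4.33,0,0],"claw":1},{"delta_pos":[0,-0.74,0.49],"dr":[-4.33,0,0],"claw":1},{"delta_pos":[0,-0.74,0.49],"dr":[-4.33,0,0],"claw":1}]'
python3 - <<'E'
from wp2 import *
applied([0,-.74,.49],[-4.33,0,0])
T,s=tool(); print(load()[0],s['ee_pos'],s['q'])
cv2.imwrite("pics/w11.png",env.read_camera('wrist'))
for w in [(8,36,10),(5,33,7.5),(2,29,4),(0,25,0),(0,18,0),(1,12,0),(2,9,0),(2,8,0)]: print(w,[v.round(2) for v in delta(*pose2(*w,30))])
E
```

```text
clock: 20.25
ee_pos: [460.9, -203.2, 132.0]
orientation: [2.295, -1.766, -0.262]
force: [-0.2, -0.1, -1.6]
opening: 24.1
[ 460.07669462 -202.80212876  131.86775095] [ 460.88345591 -203.22269137  132.00978841] [ 0.07568348  0.67390426  0.28276293  1.77362703 -0.0180219   0.96301742
 -0.97843447]
(8, 36, 10) [array([ 0.  , -0.14,  0.06]), array([-0.5, -0. ,  0. ])]
(5, 33, 7.5) [array([ 0.  , -0.2 ,  0.12]), array([-0.92, -0.  ,  0.  ])]
(2, 29, 4) [array([ 0.  , -0.34,  0.2 ]), array([-1.5, -0. ,  0. ])]
(0, 25, 0) [array([ 0.  , -0.56,  0.26]), array([-2.17, -0.  ,  0.  ])]
(0, 18, 0) [array([ 0.  , -0.64,  0.53]), array([-2.17, -0.  ,  0.  ])]
(1, 12, 0) [array([ 0.  , -0.75,  0.75]), array([-2.17, -0.  ,  0.  ])]
(2, 9, 0) [array([ 0.  , -0.82,  0.85]), array([-2.17, -0.  ,  0.  ])]
(2, 8, 0) [array([ 0.  , -0.84,  0.89]), array([-2.17, -0.  ,  0.  ])]
```

View pics/w11.png

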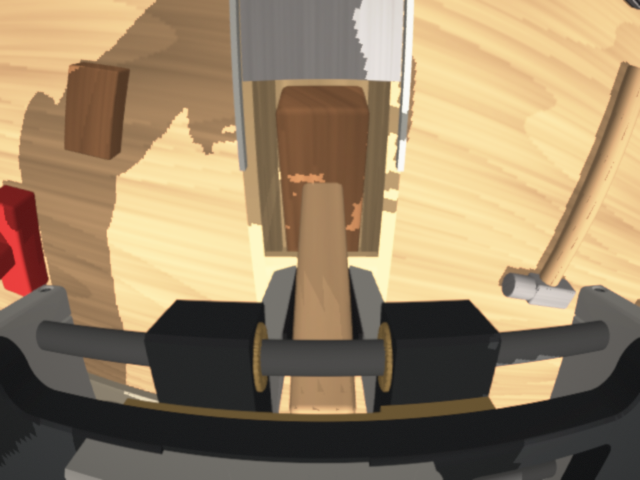

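Head centred in the opening (head u 277–368, walls 245–393), with the lip edge at v≈253. Finish righting and lower to about 2 mm above the floor.

```bash
python3 -m crank '[{"delta_pos":[0,-0.14,0.06],"dr":[-0.5,0,0],"claw":1},{"delta_pos":[0,-0.2,0.12],"dr":[-0.92,0,0],"claw":1},{"delta_pos":[0,-0.34,0.2],"dr":[-1.5,0,0],"claw":1},{"delta_pos":[0,-0.45,0.23],"dr":[-1.85,0,0],"claw":1},{"delta_pos":[0,-0.56,0.26],"dr":[-2.17,0,0],"claw":1},{"delta_pos":[0,-0.64,0.53],"dr":[-2.17,0,0],"claw":1},{"delta_pos":[0,-0.75,0.75],"dr":[-2.17,0,0],"claw":1},{"delta_pos":[0,-0.8,0.83],"dr":[-2.17,0,0],"claw":1},{"delta_pos":[0,-0.8,0.83],"dr":[-2.17,0,0],"claw":1},{"delta_pos":[0,-0.8,0.83],"dr":[-2.17,0,0],"claw":1}]'
python3 - <<'E'
from wp2 import *
applied([0,-.8,.83],[-2.17,0,0])
T,s=tool(); print(load()[0],s['ee_pos'],load()[1].as_rotvec(),s['orientation'])
a=env.read_camera('scene'); cv2.imwrite("pics/s12.png",cv2.resize(a[200:360,190:340],None,fx=3.7,fy=3.7,interpolation=cv2.INTER_CUBIC))
for w in [(2,9,0),(2,8,0),(2,7,0)]: print(w,[v.round(3) for v in delta(*pose2(*w,30))])
E
```

```text
clock: 21.3
ee_pos: [473.1, -200.4, 106.8]
orientation: [2.134, -1.644, -0.439]
force: [-0.5, -0.2, -2.1]
opening: 23.8
[ 472.70046912 -199.44345208  106.1788018 ] [ 473.0956601  -200.3958765   106.82324361] [ 2.13460609 -1.64085667 -0.4398208 ] [ 2.13395246 -1.64383211 -0.43922573]
(2, 9, 0) [array([ 0.004, -0.028,  0.013]), array([ 0.002, -0.   ,  0.   ])]
(2, 8, 0) [array([ 0.004, -0.048,  0.048]), array([ 0.002, -0.   ,  0.   ])]
(2, 7, 0) [array([ 0.004, -0.068,  0.082]), array([ 0.002, -0.   ,  0.   ])]
```

View pics/s12.png

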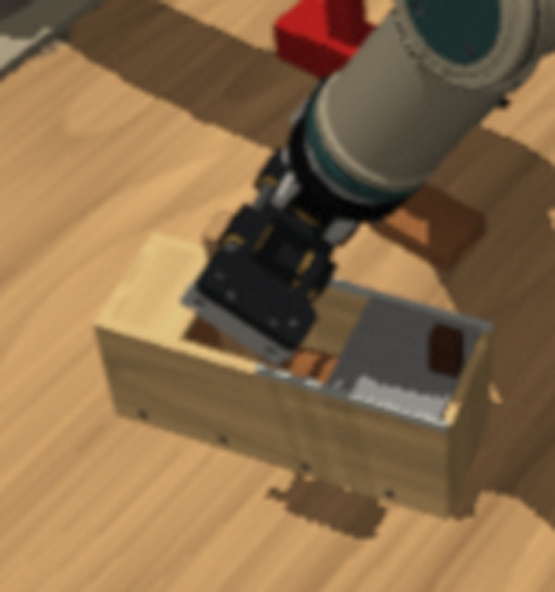

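Lower until contact, in 1 mm steps.

```bash
python3 -m crank '[{"delta_pos":[0,-0.03,0.02],"dr":[0,0,0],"claw":1},{"delta_pos":[0,-0.05,0.05],"dr":[0,0,0],"claw":1},{"delta_pos":[0,-0.05,0.05],"dr":[0,0,0],"claw":1},{"delta_pos":[0,-0.05,0.05],"dr":[0,0,0],"claw":1}]'
```

```text
clock: 21.75
ee_pos: [473.7, -200.0, 104.8]
orientation: [2.134, -1.643, -0.44]
force: [-0.6, 0.2, -1.9]
opening: 24.2
```

```bash
python3 -m crank '[{"delta_pos":[0,-0.02,0.035],"dr":[0,0,0],"claw":1},{"delta_pos":[0,-0.02,0.035],"dr":[0,0,0],"claw":1},{"delta_pos":[0,-0.02,0.035],"dr":[0,0,0],"claw":1}]'
```

```text
clock: 22.05
ee_pos: [473.7, -200.0, 104.7]
orientation: [2.134, -1.643, -0.44]
force: [0.0, 1.3, 5.4]
opening: 24.2
```

```bash
python3 -m crank '[{"delta_pos":[0,-0.01,0.018],"dr":[0,0,0],"claw":1},{"delta_pos":[0,-0.02,0.035],"dr":[0,0,0],"claw":1},{"delta_pos":[0,-0.02,0.035],"dr":[0,0,0],"claw":1}]'
```

```text
clock: 22.35
ee_pos: [473.8, -200.0, 104.7]
orientation: [2.134, -1.643, -0.44]
force: [1.0, 2.4, 10.9]
opening: 23.9
```

Seated: the height stays at 104.7 while the force rises to 11 N. Relieve the press, open only part-way so the fingers clear the side walls, and withdraw along the tool axis.

```bash
python3 -m crank '[{"delta_pos":[0,0.02,-0.035],"dr":[0,0,0],"claw":1},{"delta_pos":[0,0.02,-0.035],"dr":[0,0,0],"claw":0.25},{"delta_pos":[0,0.02,-0.035],"dr":[0,0,0],"claw":0.25},{"delta_pos":[0,0.02,-0.035],"dr":[0,0,0],"claw":0.25},{"delta_pos":[0,0.02,-0.035],"dr":[0,0,0],"claw":0.25}]'
python3 - <<'E'
from wp2 import *
for d in ([0,-.05,.05],[0,-.02,.035],[0,-.02,.035],[0,.02,-.035]): applied(d,[0,0,0])
T,s=tool(); print(load()[0],s['ee_pos'],s['force'],s['opening'])
cv2.imwrite("pics/w13.png",env.read_camera('wrist'))
E
```

```text
clock: 22.85
ee_pos: [473.6, -200.1, 103.6]
orientation: [2.134, -1.643, -0.44]
force: [0.2, 0.2, 0.4]
opening: 35.2
[ 473.13774255 -199.32716183  103.46340247] [ 473.5930106  -200.0810717   103.56183371] [0.18529347 0.17040872 0.44588052] 35.220661100401145
```

View pics/w13.png

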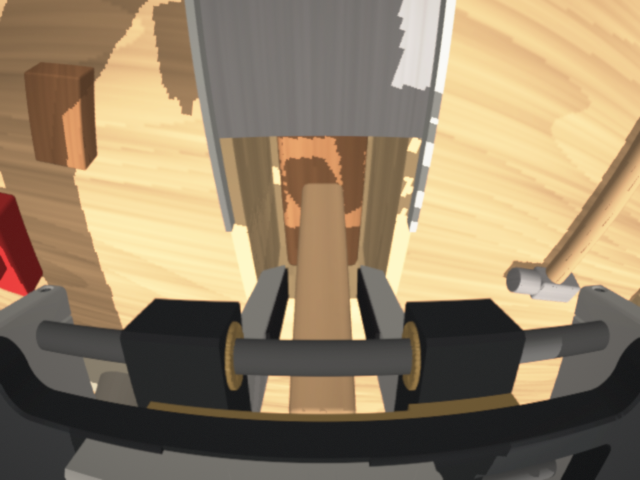

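Released with zero force and both fingers clear of the handle. Withdraw and check.

```bash
python3 -m crank '[{"delta_pos":[0,0,-0.5],"dr":[0,0,0],"claw":0.25},{"delta_pos":[0,0,-1.2],"dr":[0,0,0],"claw":0.25},{"delta_pos":[0,0,-2.2],"dr":[0,0,0],"claw":0.25},{"delta_pos":[0,0,-3.2],"dr":[0,0,0],"claw":0.25},{"delta_pos":[0,0,-4.2],"dr":[0,0,0],"claw":0.25},{"delta_pos":[0,0,-5],"dr":[0,0,0],"claw":0.25},{"delta_pos":[0,0,-5],"dr":[0,0,0],"claw":0.25},{"delta_pos":[0,0,-5],"dr":[0,0,0],"claw":0.25}]'
python3 - <<'E'
from wp2 import *
applied([0,0,-5],[0,0,0])
T,s=tool(); print(load()[0],s['ee_pos'],s['orientation'],s['q'])
cv2.imwrite("pics/w14.png",env.read_camera('wrist'));np.save('T14.npy',T)
a=env.read_camera('scene'); cv2.imwrite("pics/s14f.png",a); cv2.imwrite("pics/s14.png",cv2.resize(a[190:350,190:340],None,fx=3.7,fy=3.7,interpolation=cv2.INTER_CUBIC))
E
```

```text
clock: 23.7
ee_pos: [533.6, -184.1, 211.5]
orientation: [2.134, -1.643, -0.44]
force: [-0.0, 0.3, -0.0]
opening: 34.8
[ 533.55698349 -183.24564001  211.70341347] [ 533.58460226 -184.0989454   211.49512836] [ 2.13369091 -1.64270589 -0.4403245 ] [-0.01121174  0.81190862  0.32178389  1.31466648  0.02287296  1.50290863
 -1.05014649]
```

View pics/w14.png

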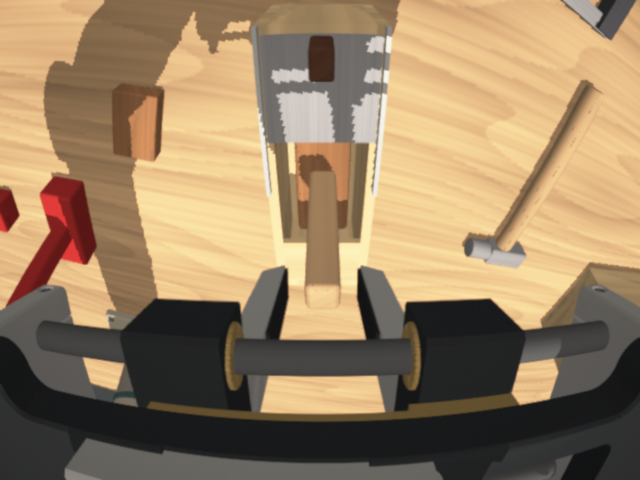

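View pics/s14.png

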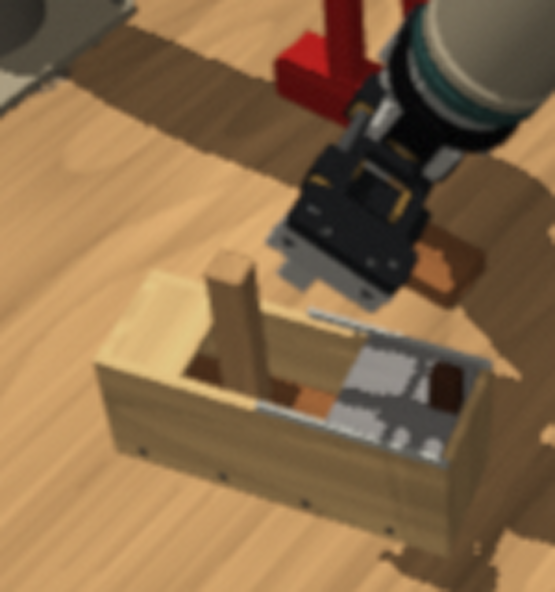

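The mallet stands upright in the box, handle up through the opening at scene (252,262). I'll measure its tilt and the keeper block from these two views.

Run:
```python
import cv2,numpy as np
w=cv2.imread('pics/w14.png');s=cv2.imread('pics/s14f.png')
r=lambda im,x,y,a,b,k:cv2.resize(im[y:y+b,x:x+a],None,fx=k,fy=k,interpolation=cv2.INTER_CUBIC)
A=r(w,290,20,60,60,6);B=r(w,290,260,60,60,6);C=r(s,235,250,60,60,6);Dd=r(s,285,275,60,60,6)
cv2.imwrite('pics/m15.png',np.vstack([np.hstack([A,B]),np.hstack([C,Dd])])[:, :])
cv2.imwrite('pics/m15.png',cv2.resize(cv2.imread('pics/m15.png'),(600,600)))
```

```text
(no output)
```

View pics/m15.png

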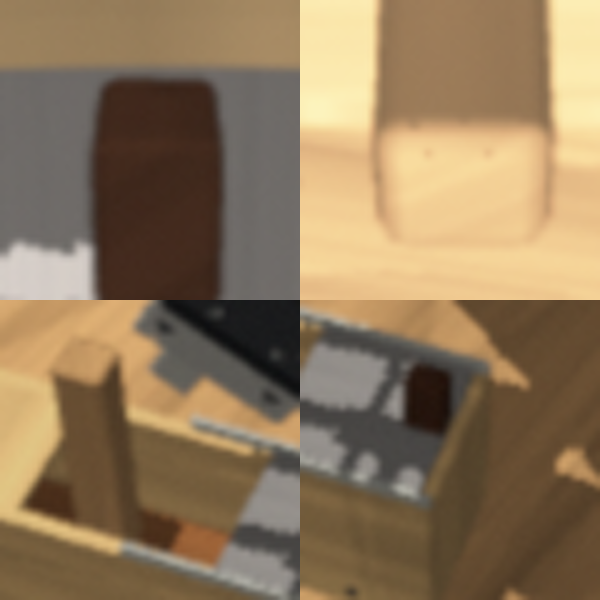

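Run:
```python
from wp2 import *
T=np.load('T14.npy')
ex=np.array([np.cos(np.radians(YAW)),np.sin(np.radians(YAW))]);ey=np.array([-ex[1],ex[0]])
for n,w,s in [('handle',(322.2,296),(252,262)),('block',(321.2,42.2),(310.6,289.4))]:
    p,e=tri([ray('wrist',w,T),ray('scene',s)]); q=p[:2]-BO[:2]; print(n,p.round(1),np.round(e,1),'box',(q@ex).round(1),(q@ey).round(1))
    for z in (183,139.5):
        a=plane(ray('wrist',w,T),z)[:2]-BO[:2];b=plane(ray('scene',s),z)[:2]-BO[:2];print(z,(a@ex).round(1),(a@ey).round(1),(b@ex).round(1),(b@ey).round(1))
p=np.array([*(BO[:2]+144*ex),0]); 
r=Rot(YAW-90)
for z in (190,114): print(z,[v.round(3) for v in delta([p[0],p[1],z],r)])
```

```text
handle [ 483.7 -196.5  181.1] [0.2 0.2] box 3.4 0.1
183 6.1 0.0 4.2 -1.2
139.5 -50.5 0.2 -16.4 32.3
block [ 625.7 -158.8  142.3] [5.9 5.9] box 150.4 0.0
183 166.2 0.2 155.4 -29.1
139.5 155.8 0.3 143.5 2.8
190 [array([ 0.004, -3.516, -1.028]), array([ 5.002, -0.   ,  0.   ])]
114 [array([ 4.000e-03, -5.036e+00,  1.604e+00]), array([ 5.002, -0.   ,  0.   ])]
```

The handle top triangulates to z 181 mm, box x 3.4, y 0.1, so it is seated and centred. The block's along-box estimate scatters (143–150), so I'll hover above it and re-measure.

```bash
python3 -m crank '[{"delta_pos":[0,-0.9,-0.6],"dr":[1,0,0],"claw":-1},{"delta_pos":[0,-1.8,-1],"dr":[2,0,0],"claw":-1},{"delta_pos":[0,-2.6,-1.03],"dr":[3,0,0],"claw":-1},{"delta_pos":[0,-3.3,-1.03],"dr":[4,0,0],"claw":-1},{"delta_pos":[0,-3.52,-1.03],"dr":[5,0,0],"claw":-1},{"delta_pos":[0,-3.52,-1.03],"dr":[5,0,0],"claw":-1},{"delta_pos":[0,-3.52,-1.03],"dr":[5,0,0],"claw":-1},{"delta_pos":[0,-3.52,-1.03],"dr":[5,0,0],"claw":-1},{"delta_pos":[0,-3.52,-1.03],"dr":[5,0,0],"claw":-1}]'
python3 - <<'E'
from wp2 import *
applied([0,-3.52,-1.03],[5,0,0])
T,s=tool(); print(load()[0],s['ee_pos'],s['orientation'],load()[1].as_rotvec())
w=env.read_camera('wrist');cv2.imwrite("pics/w16.png",w);np.save('T16.npy',T)
cv2.imwrite("pics/w16c.png",cv2.resize(w[150:330,230:410],None,fx=3.2,fy=3.2,interpolation=cv2.INTER_CUBIC))
ex=np.array([np.cos(np.radians(YAW)),np.sin(np.radians(YAW)),0])
for x in (140,144,148): print(x,proj('wrist',BO+x*ex+[0,0,139.5],T).round(1))
E
```

```text
clock: 24.7
ee_pos: [621.1, -160.6, 190.0]
orientation: [2.491, -1.915, -0.0]
force: [0.7, 0.2, 0.1]
opening: 94.0
[ 619.6417738  -160.33770407  189.98480741] [ 621.12894791 -160.59722524  190.02496355] [ 2.49063474e+00 -1.91455274e+00 -7.02834760e-05] [ 2.49061048e+00 -1.91450054e+00 -1.68268623e-04]
140 [322.5 262.8]
144 [322.5 256.8]
148 [322.5 250.9]
```

View pics/w16c.png

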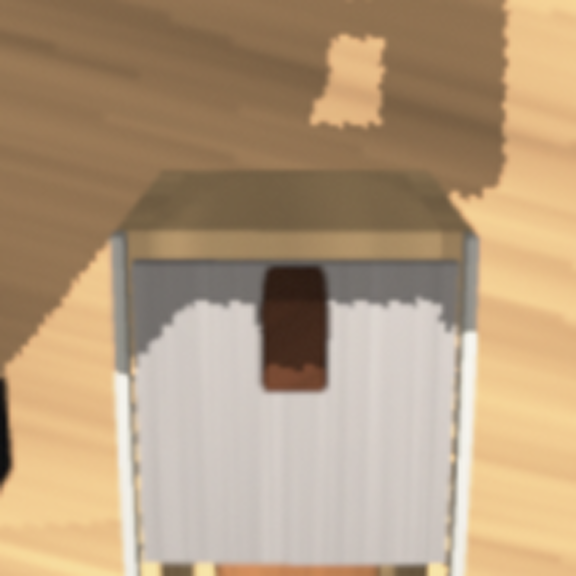

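The block's top centre is at pixel (322,256), which is box x≈144.5, so it is directly below the tool. Descend and grip.

```bash
python3 -m crank '[{"delta_pos":[0,0,1],"dr":[0,0,0],"claw":-1},{"delta_pos":[0,0,2],"dr":[0,0,0],"claw":-1},{"delta_pos":[0,0,2.7],"dr":[0,0,0],"claw":-1},{"delta_pos":[0,0,3.04],"dr":[0,0,0],"claw":-1},{"delta_pos":[0,0,3.04],"dr":[0,0,0],"claw":-1},{"delta_pos":[0,0,3.04],"dr":[0,0,0],"claw":0.7},{"delta_pos":[0,0,3.04],"dr":[0,0,0],"claw":1},{"delta_pos":[0,0,3.04],"dr":[0,0,0],"claw":1},{"delta_pos":[0,0,3.04],"dr":[0,0,0],"claw":1},{"delta_pos":[0,0,3.04],"dr":[0,0,0],"claw":1},{"delta_pos":[0,0,3.04],"dr":[0,0,0],"claw":1},{"delta_pos":[0,0,3.04],"dr":[0,0,0],"claw":1},{"delta_pos":[0,0,3.04],"dr":[0,0,0],"claw":1},{"delta_pos":[0,0,3.04],"dr":[0,0,0],"claw":1},{"delta_pos":[0,0,3.04],"dr":[0,0,0],"claw":1}]'
```

```text
clock: 26.25
ee_pos: [620.2, -161.2, 114.3]
orientation: [-2.489, 1.916, -0.0]
force: [0.4, -1.1, -0.5]
opening: 17.7
```

```bash
python3 -m crank '[{"delta_pos":[0,0,0],"dr":[0,0,0],"claw":1},{"delta_pos":[0,0,0],"dr":[0,0,0],"claw":1},{"delta_pos":[0,0,0],"dr":[0,0,0],"claw":1}]' && python3 -m crank '[{"delta_pos":[0,0.2,0],"dr":[0,0,0],"claw":1},{"delta_pos":[0,0.4,0],"dr":[0,0,0],"claw":1},{"delta_pos":[0,0.6,0],"dr":[0,0,0],"claw":1},{"delta_pos":[0,0.8,0],"dr":[0,0,0],"claw":1},{"delta_pos":[0,1,0],"dr":[0,0,0],"claw":1},{"delta_pos":[0,1.2,0],"dr":[0,0,0],"claw":1},{"delta_pos":[0,1.4,0],"dr":[0,0,0],"claw":1},{"delta_pos":[0,1.55,0],"dr":[0,0,0],"claw":1},{"delta_pos":[0,1.55,0],"dr":[0,0,0],"claw":1}]'
```

```text
clock: 26.55
ee_pos: [620.1, -160.6, 114.4]
orientation: [-2.489, 1.916, 0.001]
force: [-1.0, 1.8, 0.4]
opening: 13.9
clock: 27.45
ee_pos: [581.3, -170.8, 114.3]
orientation: [2.489, -1.917, -0.003]
force: [-1.9, 4.7, 0.8]
opening: 13.9
```

Block gripped (13.9 mm) and sliding, about 40 mm so far. Ease on to the stop and watch the force.

```bash
python3 -m crank '[{"delta_pos":[0,0.05,0],"dr":[0,0,0],"claw":1},{"delta_pos":[0,0.1,0],"dr":[0,0,0],"claw":1},{"delta_pos":[0,0.1,0],"dr":[0,0,0],"claw":1},{"delta_pos":[0,0.1,0],"dr":[0,0,0],"claw":1}]' && python3 -m crank '[{"delta_pos":[0,0.05,0],"dr":[0,0,0],"claw":1},{"delta_pos":[0,0.1,0],"dr":[0,0,0],"claw":1},{"delta_pos":[0,0.1,0],"dr":[0,0,0],"claw":1},{"delta_pos":[0,0.1,0],"dr":[0,0,0],"claw":1}]'
```

```text
clock: 27.85
ee_pos: [579.8, -171.2, 114.3]
orientation: [-2.489, 1.916, 0.001]
force: [1.0, 4.7, -0.4]
opening: 14.0
clock: 28.25
ee_pos: [579.8, -171.2, 114.4]
orientation: [-2.488, 1.913, -0.004]
force: [4.4, 6.3, -1.3]
opening: 14.0
```

At the stop: the position holds at 579.8 while the reaction force rises. The slide of 41.7 mm plus the ~4 mm initial travel makes about 46 mm. Release and back off.

```bash
python3 -m crank '[{"delta_pos":[0,-0.1,0],"dr":[0,0,0],"claw":1},{"delta_pos":[0,-0.1,0],"dr":[0,0,0],"claw":-1},{"delta_pos":[0,-0.1,0],"dr":[0,0,0],"claw":-1},{"delta_pos":[0,-0.1,0],"dr":[0,0,0],"claw":-1},{"delta_pos":[0,-0.1,0],"dr":[0,0,0],"claw":-1},{"delta_pos":[0,-0.1,0],"dr":[0,0,0],"claw":-1},{"delta_pos":[0,-0.1,-1],"dr":[0,0,0],"claw":-1},{"delta_pos":[0,-0.1,-2.5],"dr":[0,0,0],"claw":-1},{"delta_pos":[0,-1,-4.5],"dr":[0,0,0],"claw":-1},{"delta_pos":[-2,-1.5,-6],"dr":[0,0,0],"claw":-1},{"delta_pos":[-4,-1.5,-6],"dr":[0,0,0],"claw":-1},{"delta_pos":[-6,-1.5,-6],"dr":[0,0,0],"claw":-1},{"delta_pos":[-8,-1.5,-6],"dr":[0,0,0],"claw":-1},{"delta_pos":[-8,-1.5,-6],"dr":[0,0,0],"claw":-1},{"delta_pos":[-8,-1.5,-6],"dr":[0,0,0],"claw":-1}]'
python3 - <<'E'
from wp2 import *
a=env.read_camera('scene');b=env.read_camera('top')
cv2.imwrite("pics/s17f.png",a);cv2.imwrite("pics/t17f.png",b)
print(env.read_state()['force'])
z=lambda im,x,y,w,h,k:cv2.resize(im[y:y+h,x:x+w],None,fx=k,fy=k,interpolation=cv2.INTER_CUBIC)
cv2.imwrite("pics/c17.png",np.hstack([z(a,210,240,120,110,3.5)[:385],z(b,340,200,105,110,3.5)[:385]]))
E
```

```text
clock: 29.75
ee_pos: [562.5, 33.3, 264.5]
orientation: [-2.494, 1.909, 0.0]
force: [0.8, -0.8, 0.2]
opening: 94.0
[ 0.87334433 -0.14363386  0.27836555]
```

View pics/c17.png

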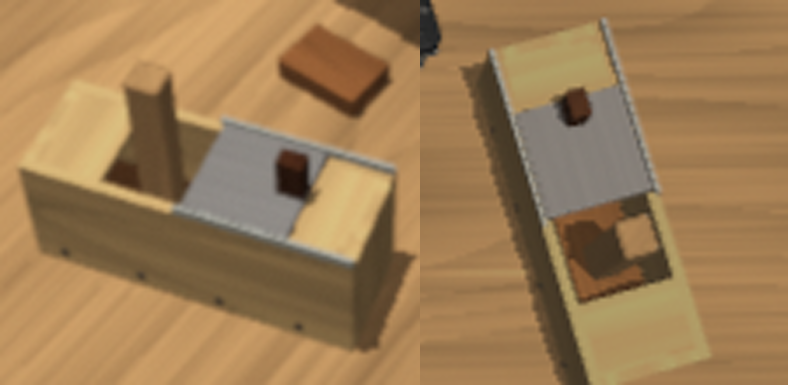

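View pics/t17f.png

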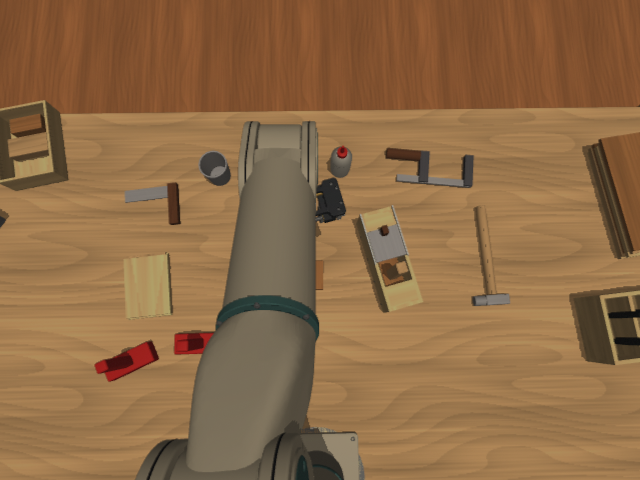

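Both views show the plate shut to the handle slot and the mallet upright under it. I'll triangulate as a last check.

Run:
```python
from wp2 import *
ex=np.array([np.cos(np.radians(YAW)),np.sin(np.radians(YAW))]);ey=np.array([-ex[1],ex[0]])
u=lambda p,o:(np.array(p)+.5)/3.5-.5+np.array(o)
for n,s,t in [('handle top',(149,76),(217,237)),('plate edge +y',(225,129),(238-108,217)),('plate edge -y',(180,211),(238,190)),('block top',(293,158),(156,98))]:
    p,e=tri([ray('scene',u(s,(210,240))),ray('top',u(t,(340,200)))]); q=p[:2]-BO[:2]; print(n,'box x,y',(q@ex).round(1),(q@ey).round(1),'z',p[2].round(1),np.round(e,1))
```

```text
handle top box x,y 3.0 0.1 z 183.3 [1. 1.]
plate edge +y box x,y 36.9 35.2 z 104.2 [0.1 0.1]
plate edge -y box x,y 35.8 -40.5 z 104.7 [1.5 1.5]
block top box x,y 103.8 0.6 z 141.9 [1.2 1.2]
```

Everything agrees: the handle top is at z 183.3 (expected 183) and box (3,0), and the plate edge is at 36 (fully shut). Handing in.

```bash
python3 -c "
from bench import env
print(env.sign_off())"
```

```text
the job is handed in; nothing more can be done
None
```

The mallet is stowed upright in the travel box with the keeper plate shut over its head, and I've handed the job in at about 30 s; sign-off reports no verdict. I tilted it in near end first under the lip, righted it inside and set it down. After letting go of the handle, I slid the keeper to its stop and moved the arm clear.

**Last checks:**
- **Mallet:** two views put the handle top at height 183.3 mm, where 183 means the head is on the floor. It is 3 mm along the box and 0.1 mm off its centre line. I did not measure its tilt directly; these numbers and the pictures show it upright.
- **Keeper:** the plate's front edge is at 36–37 mm, where fully shut is 36 mm. Its block is at 104 mm against an expected 102 mm.
- **Robot:** the fingers are open and the force reading is about zero.
- **Other things on the bench:** those in view look unmoved by eye. I did not measure them, and in the final top view the arm hides one glue bottle and part of the offcut.

**What failed or disagreed:**
- **First grip:** held straight along the handle, the arm stopped at 33.6° of the 38° tilt it needed. I set the mallet down on clear bench and regrasped it with the hand pitched 30°, which worked.
- **Keeper block:** one measurement of it before gripping disagreed by about 6 mm. A closer look from directly above settled it.

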